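Re-hang a slide rack from one folding hook to the other

TASK

The slide rack hangs on one of the two folding hooks of the bench panel. Swing the other, folded hook out until it is pressed fully home in its stiff catch at the stop; then lift the rack over and hang it on that hook, let go, and fold the emptied hook back along the panel, again pressed fully home in its catch. Feel for the end stops: never load a hook with more than about 15 N, do not put the rack down or drop it, hang it gently, and leave the bottle, dish and box alone.

Things in the scene. Friction and masses are not known exactly. Their poses are not given: they have to be found in the camera images.
- panel: low white bench partition, fixed, 500 mm long, 18 mm thick, top edge (aluminium cap, 2 mm overhang each side) 158 mm above the bench. It carries both hooks. Origin on the bench under the middle of the hook-side face; x points out of that face (hook side, away from the robot), y along the panel, z up. A steel drip tray reaches 133 mm out of the face, rim 14 mm high.
- hook_a: steel wall hook, starts folded or up to 0.25 rad ajar, empty. A level bar 10 x 10 mm, 75 mm long; at its end, 70 mm from the upright hinge pin, an upright round post, 10 mm diameter, up to 30 mm above the bar's axis. Origin on the pin, 15 mm off the panel face, at the bar's mid height, 150 mm above the bench; x along the bar to the post, z up. Folded: x along the panel's +y. Out: panel's +x.
- hook_b: a like hook, 190 to 250 mm from hook a to the left or right; starts out (up to 0.15 rad short of its stop), rack on it; same axes, folds the same way. Hinges stay where left. They are mounted askew: each hook's two hard stops, a quarter turn apart, are both turned by up to 0.09 rad from square, either way, so feel for them. 3 N at the post swings a hook; swinging out is clockwise from above.
- swing_a: knuckle (hinge barrel on the pin, 10 mm diameter) of hook a; same origin, x as the hook's at the start. It swings with the hook until it meets its stop; the last 0.12 rad (8 mm at the post) the hook turns on alone in a stiff catch, about 9 N at the post. Home out: the hook is 0.12 rad ahead of it (clockwise). Home folded: they line up again. Leaving a stop, both swing together lightly.
- swing_b: knuckle of hook b, as swing_a. At the start hook b is 0.04 to 0.12 rad ahead of it, so folding ends with the stiff catch, till hook and knuckle line up. Each hook is held by a steel back plate 32 mm wide on the panel face, 3 mm above to 47 mm below the bar's axis.
- post_a (a point): point on the axis of hook a's post, 25 mm above the bar's axis (175 mm above the bench, 5 mm below the post's top). The post stands 22 mm above the panel's top edge, so there it can be pushed from either side, also from behind the panel.
- post_b (a point): the same point on hook b's post.
- rack: slide rack, 150 to 310 g: steel tray 82 x 32 mm, 32 mm high; two wire legs, 5 mm thick, 46 mm apart, rise to a black grip bar 52 mm long (rack's y), 14 mm thick, 24 mm high, its underside 94 mm above the rack's origin (under the tray's middle). It hangs by that underside across a hook's bar, which passes between the legs (opening 41 mm wide, 62 mm high): lifted 30 to 50 mm it clears the post.
- rack_grip (a point): centre of the black grip bar, 106 mm above the rack's origin.
- oil: small amber bottle, 28 mm diameter, 62 mm high; bystander. Origin at the centre of its underside.
- dish: closed flat dish, 64 mm diameter, 15 mm high; bystander. Origin at the centre of its underside.
- slipbox: white box with grey lid, 52 x 72 mm, 32 mm high; bystander. Origin at the centre of its underside.
There are look-alikes about, which are no part of the job. Leave any yellow look-alike of the rack alone.

How it is judged:
On the way, in this order (a step that is already met when the one before it is completed fails the run):
1. the folded hook is swung fully out to its stop while the rack still hangs on the other hook (angle between the x axis of hook_a and the x axis of panel, either way round below 0.15 rad and angle between the x axis of hook_a and the x axis of swing_a, either way round above 0.1 rad and contact force between rack and hook_b above 0.5 N), for 0.2 s.
2. the rack hangs on the newly unfolded hook, let go (x of rack in the frame of hook_a between 0.01 and 0.066 m and y of rack in the frame of hook_a between -0.022 and 0.022 m and z of rack in the frame of hook_a between -0.094 and -0.084 m and contact force between rack and hook_a above 0.7 N and angle between rack's own z axis and vertical below 0.15 rad and contact force between the fingers and rack below 0.05 N and linear speed of rack below 0.03 m/s and angle between the x axis of hook_a and the x axis of panel, either way round below 0.15 rad and angle between the x axis of hook_a and the x axis of swing_a, either way round above 0.1 rad), for 0.2 s.
At the end, for the whole second after the job is handed in: Hook b folded along the panel (within 0.12 rad), home in its catch (within 0.018 rad of its knuckle); hook a out (within 0.15 rad of square), home in its catch (over 0.10 rad ahead of its knuckle); rack hanging still and upright on hook a's bar between pin and post, let go (all of step 2 and angle between the x axis of hook_b and the y axis of panel, either way round below 0.12 rad and angle between the x axis of hook_b and the x axis of swing_b, either way round below 0.018 rad and contact force between the fingers and hook_b below 0.05 N); the robot touches nothing.
It fails at once if hook a is loaded by the robot with more than 17 N (contact force between the fingers and hook_a above 17 N).
It fails at once if hook b is loaded by the robot with more than 17 N (contact force between the fingers and hook_b above 17 N).
It fails at once if the rack is rammed onto a hook (over 20 N) (contact force between rack and hook_a above 20 N or contact force between rack and hook_b above 20 N).
It fails at once if the rack is put down or dropped (height (world z) of rack below 0.035 m or contact force between rack and panel above 4 N).
It fails at once if a bystander is disturbed (moved over 15 mm) (distance of any of oil, dish, slipbox from where it was at the start of the episode above 0.015 m).
It also fails if it takes over 72 s, if anything falls off the work surface, if the arm or the gripper's body presses on something with over 40 N, if the wrist force passes 120 N, or if a joint passes its speed limit or range.

ROBOT

A 7-joint arm with a two-finger parallel gripper is mounted at the origin on the work surface. World frame = base frame: x ahead of the robot, y to its left, z up, the work surface at z = 0. Lengths are in m, angles in rad, forces in N, time in s.
With the tool pointing down it reaches from about 0.35 to 0.775 m from the base axis. Payload 3.1 kg.
Tool frame: the origin (TCP) lies at the very end of the fingers, on their centre line; the grasp point (between the pads) lies r.grasp_offset behind it (r.grasp_offset is the distance from the TCP to the grasp point, in m); z points along the fingers, y is the direction in which the jaws open and shut (so a half turn about z gives the same grasp; the last joint's range is limited). The gripper opens to 85 mm and grips with 20 to 120 N. Pads are 22 mm wide; open, the fingers measure 114 mm over their backs; the gripper's body (76 mm by 85 mm) begins 54 mm behind the grasp point. The pads swing forward as they close: fully open they stand 13 mm farther back than shut.
Start: joints at [-1.318, 0.311, 0.014, 1.512, -0.004, 1.319, -0.027], TCP at [0.16, 0.526, 0.231] pointing down, gripper open.
Joint ranges: [-2.7, 2.7], [-0.3, 1.91], [-1.27, 1.3], [0.12, 2.57], [-1.44, 4.58], [0.2, 2.03], [-3.05, 3.05]. Speed limits (rad/s): [2.79, 2.79, 3.14, 3.14, 3.14, 3.14, 3.14].

INTERFACE

Orientations are given as a unit quaternion [x, y, z, w].
In Python, from bench import r gives the robot as it stands.
- The arm moves only by the tool send_rows, never from a script. Its argument "plan" is a list of rows, each a list of 3 entries, a list of its own where there are three numbers: the turn, a rotation vector about the tool's x, y, z in rad, then the shift along the tool's x, y, z in m, then the opening, from 0 (shut) to 1 (fully open). In form: [[[wx, wy, wz], [dx, dy, dz], fingers], ...]. A call has 1 to 12 rows; each row is the pose to reach, as a shift and turn from the pose commanded when the call began, along the tool's axes at that moment; what a row does not reach only later rows make up. A row lasts 1/12 s, in which the tool goes at most 41.7 mm and 7.16 degrees, less where a joint would pass 70% of its speed; a pose out of reach is approached as far as the arm can. A call with a gripper value outside its range is refused whole. The fingers move at their own pace and stop on an object; the grip force is fixed at half the most. Time passes only in rows, so rows that repeat a pose let the fingers close. It gives the time, the measured TCP pose, the force and the opening at its end, in the units of the state.
- r.state(): the state, without advancing time (a new reading comes with each control period).
- r.capture(name): name is "scene" or "top" or "wrist"; returns the picture (384x512x3 uint8, blue, green, red); there is no depth.
- r.calibration(name): a dict with "vertical_fov" (degrees; the focal length in pixels is half the picture's height over the tangent of half this angle, whatever the lens; pixels are square), "cx", "cy" (the principal point, pixels), "rvec" (rotation vector, rad) and "tvec" (3), from world to camera coordinates, as OpenCV has them; the wrist camera has in their place "mount" (4x4, takes a point from camera to tool coordinates, whose origin is the TCP and whose axes are the flange's). Camera axes: x right, y down, z forward; pixel columns grow to the right and rows downward; lengths in m; the calibration is good to about 2 mm. A picture is of the moment at which its call begins: read the wrist's pose just before it. calibration takes no time and is no camera call.
- r.sign_off(): hands the job in, once; it reports no verdict.
The state is a dict: "clock": time; "joint_positions": joint angles; "qd": joint speeds; "effort": joint torques, N m; "eef_pos": TCP position; "tool_rot": TCP orientation; "contact_force": force on the tool from outside, world axes, zero at the start; "wrist_torque": the same for the moment, N m; "finger_gap": opening from 0.0 (shut) to 1.0 (fully open).
Only numpy, scipy, OpenCV 4.12 (cv2) and the standard library are available. Lean on these libraries where they do the work, as an engineer would, in place of code of your own. Each camera call takes 0.05 s, during which the arm holds its last target.

## Working session

There is one attempt and no reset: what is moved stays moved. The work goes in short steps, Python scripts to look and compute and a tool call to move; the robot and the scene stay as the last step left them, time stands still between calls to the robot, and variables do not carry over. Pictures are saved under pics/ and viewed, and the job is handed in when it is done.

Besides the shell and the picture viewer there is one more tool, called after "Request:" by a JSON object that holds its "api" and its "payload". send_rows: Moves the arm, as the interface text tells. Its arguments: {"type":"object","properties":{"plan":{"type":"array","items":{"type":"array"}}},"required":["plan"]}

```bash
ls; mkdir -p pics; python3 - <<'E'
from bench import r
import cv2
s=r.state()
for k,v in s.items(): print(k,v)
print(r.grasp_offset)
for n in ["scene","top","wrist"]:
    print(n,r.calibration(n)); cv2.imwrite(f"pics/{n}0.png",r.capture(n))
E
```

```text
pics
clock 0.0
joint_positions [-1.31773283  0.31174791  0.01402404  1.51306726 -0.00442909  1.31915209
 -0.02721076]
qd [-0.0016351  -0.00173248  0.00047999 -0.00061101  0.0008844   0.000641
 -0.00049946]
effort [ 4.46130916e-04 -3.79920208e+01  1.45973763e-01 -2.30590314e+01
  1.21466332e-02  1.36271480e-02  5.80632502e-06]
eef_pos [0.15956878 0.52559383 0.23020478]
tool_rot [ 1.46834728e-01  9.89160346e-01 -1.16416255e-03 -1.33324594e-04]
contact_force [ 0.28154323 -0.23496891  0.14743992]
wrist_torque [ 0.05542025 -0.02094072  0.03686097]
finger_gap 1.0023222417463387
0.0187
scene {'vertical_fov': 46.95919673876004, 'cx': 254.82955156417754, 'cy': 193.59412788488643, 'rvec': array([ 1.98355326,  0.89152356, -0.49824463]), 'tvec': array([-0.45919603, -0.08825986,  1.48014876])}
top {'vertical_fov': 42.543647438592515, 'cx': 256.30456073789486, 'cy': 189.98094385371544, 'rvec': array([ 2.16007608, -2.16608043,  0.12894588]), 'tvec': array([0.07754518, 0.5880501 , 1.37680666])}
wrist {'vertical_fov': 69.1187202963124, 'cx': 251.37705316403873, 'cy': 196.84671148795294, 'mount': array([[-1.54294827e-03, -9.50919810e-01, -3.09433569e-01,
         7.97297222e-02],
       [ 9.99998760e-01, -1.36968868e-03, -7.77169249e-04,
         2.94938469e-05],
       [ 3.15197978e-04, -3.09434385e-01,  9.50920745e-01,
        -1.42906955e-01],
       [ 0.00000000e+00,  0.00000000e+00,  0.00000000e+00,
         1.00000000e+00]])}
```

View pics/scene0.png

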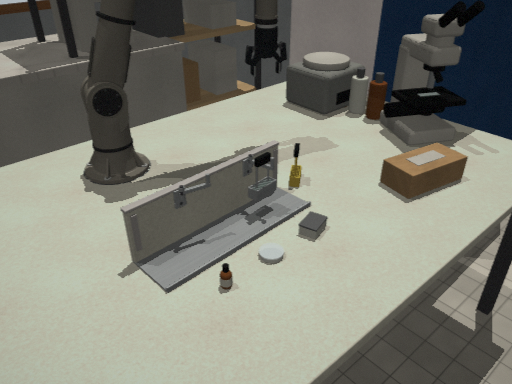

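View pics/top0.png

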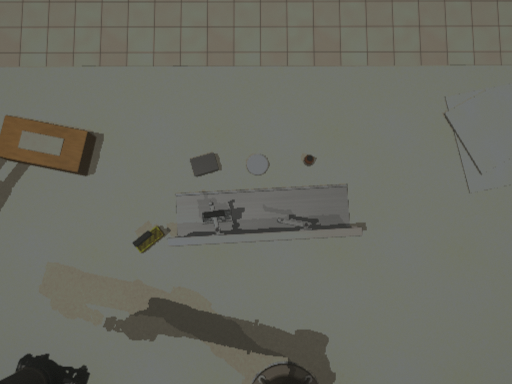

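View pics/wrist0.png

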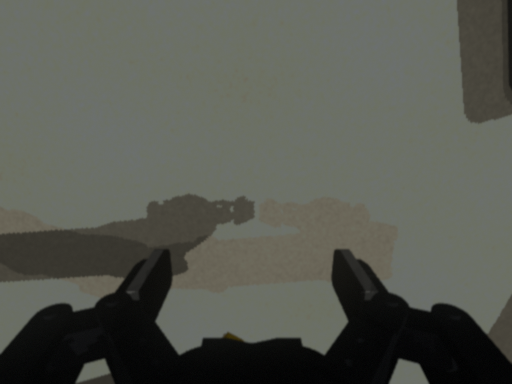

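```bash
cat > h.py <<'E'
import numpy as np, cv2
from scipy.spatial.transform import Rotation as R
from bench import r
def K(c,shape=(384,512)):
    f=shape[0]/2/np.tan(np.radians(c['vertical_fov'])/2)
    return np.array([[f,0,c['cx']],[0,f,c['cy']],[0,0,1]])
def cam(n,st=None):
    c=r.calibration(n)
    if 'mount' in c:
        st=st or r.state()
        T=np.eye(4);T[:3,:3]=R.from_quat(st['tool_rot']).as_matrix();T[:3,3]=st['eef_pos']
        M=T@c['mount']; return K(c),M[:3,:3],M[:3,3]      # cam->world, centre
    Rm=cv2.Rodrigues(c['rvec'])[0]
    return K(c),Rm.T,-Rm.T@c['tvec']
def ray(C,p):
    k,Rm,o=C; d=Rm@np.linalg.solve(k,[p[0],p[1],1]); return o,d/np.linalg.norm(d)
def onz(C,p,z):
    o,d=ray(C,p); return o+d*(z-o[2])/d[2]
def proj(C,X):
    k,Rm,o=C; q=k@(Rm.T@(np.asarray(X)-o)); return q[:2]/q[2]
def tri(CP):
    A=np.zeros((3,3));b=np.zeros(3);
    for C,p in CP:
        o,d=ray(C,p);P=np.eye(3)-np.outer(d,d);A+=P;b+=P@o
    X=np.linalg.solve(A,b)
    return X,[np.round(proj(C,X)-p,1) for C,p in CP]
def crop(im,x0,y0,x1,y1,s,name,gain=1.0):
    c=cv2.resize(im[y0:y1,x0:x1],None,fx=s,fy=s,interpolation=cv2.INTER_CUBIC)
    cv2.imwrite(name,np.clip(c*float(gain),0,255).astype(np.uint8))
E
python3 - <<'E'
from h import *
t=cv2.imread('pics/top0.png');s=cv2.imread('pics/scene0.png')
crop(t,160,170,370,260,3.8,'pics/t1.png',1.8)
crop(s,125,135,325,285,4,'pics/s1.png',1.3)
C=cam('top')
for p in [(169,241),(361,233)]: print(onz(C,p,.158))
E
```

```text
[0.44212628 0.30154227 0.158     ]
[ 0.46124244 -0.19378612  0.158     ]
```

View pics/t1.png

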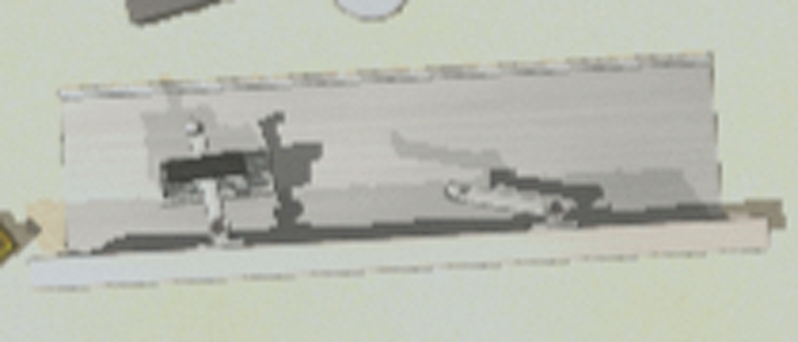

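View pics/s1.png

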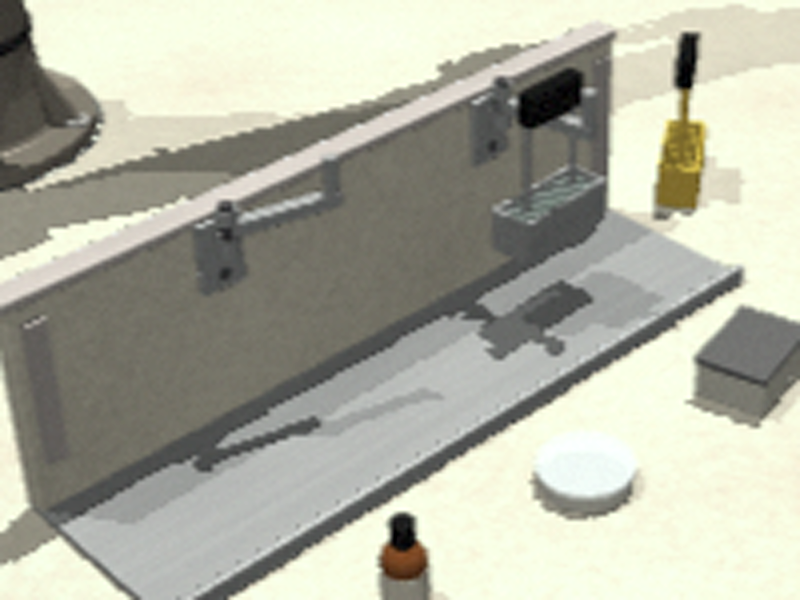

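```bash
python3 - <<'E'
from h import *
C=cam('top');S=cam('scene')
u=lambda a,b:(160+a/3.8-.37,170+b/3.8-.37)
v=lambda a,b:(125+a/4-.37,135+b/4-.37)
for n,p,z in [('cap L far',u(32,260),.158),('cap R far',u(768,220),.158),('cap L near',u(34,289),.158),('cap R near',u(769,248),.158),('postA top',u(453,189),.18),('pinA',u(556,208),.16),('postB',u(196,127),.18),('pinB',u(219,231),.16),('gripL',u(163,168),.18),('gripR',u(245,158),.18),('trayL',u(60,92),.014),('trayR',u(712,55),.014)]:
    print(n,onz(C,p,z).round(4))
print('postA tri',tri([(C,u(453,189)),(S,v(331,160))]))
print('pinA tri',tri([(C,u(556,208)),(S,v(225,205))]))
print('postB tri',tri([(C,u(196,127)),(S,v(590,92))]))
print('grip tri',tri([(C,u(204,160)),(S,v(551,90))]))
E
```

```text
cap L far [0.4497 0.3041 0.158 ]
cap R far [ 0.4753 -0.1961  0.158 ]
cap L near [0.4301 0.3024 0.158 ]
cap R near [ 0.4564 -0.1962  0.158 ]
postA top [0.4958 0.0192 0.18  ]
pinA [ 0.4838 -0.0517  0.16  ]
postB [0.5379 0.1917 0.18  ]
pinB [0.4689 0.1773 0.16  ]
gripL [0.5104 0.2136 0.18  ]
gripR [0.517  0.1586 0.18  ]
trayL [0.5799 0.3103 0.014 ]
trayR [ 0.6071 -0.1879  0.014 ]
postA tri (array([0.49643037, 0.0195218 , 0.17508588]), [array([-0.2, -0.1]), array([-0.3,  0. ])])
pinA tri (array([ 0.4839607 , -0.05043895,  0.16557623]), [array([-0.3, -0.2]), array([-0.3,  0. ])])
postB tri (array([0.53979014, 0.19381386, 0.17758048]), [array([-0.7, -0.6]), array([-1. ,  0.1])])
grip tri (array([0.51566179, 0.18603982, 0.17288991]), [array([0.3, 0.2]), array([ 0.3, -0. ])])
```

```bash
cat >> h.py <<'E'
def go(pos,yaw,st=None):
    """tool-down target: yaw = world angle of tool x. prints turn, shift in current tool axes"""
    st=st or r.state()
    Rc=R.from_quat(st['tool_rot'])
    x=np.array([np.cos(yaw),np.sin(yaw),0]);z=np.array([0,0,-1.]);y=np.cross(z,x)
    Rt=R.from_matrix(np.stack([x,y,z],1))
    return (Rc.inv()*Rt).as_rotvec().round(4).tolist(), Rc.inv().apply(np.asarray(pos)-st['eef_pos']).round(4).tolist()
def stat():
    s=r.state(); Rm=R.from_quat(s['tool_rot']).as_matrix()
    print('t',round(float(s['clock']),2),'pos',np.round(s['eef_pos'],4),'yaw',round(float(np.arctan2(Rm[1,0],Rm[0,0])),3),'F',np.round(s['contact_force'],1),'gap',round(float(s['finger_gap']),2)); return s
E
python3 -c "
from h import *
stat(); print(go([.40,.06,.33],3.14))"
```

```text
t 0.15 pos [0.1596 0.5257 0.2305] yaw 2.847 F [ 0.5  0.3 -0.2] gap 1.0
([-0.0019, -0.0002, -0.2931], [-0.3653, -0.376, -0.0988])
```

Request:
{"api": "send_rows", "payload": {"plan": [[[0,0,-0.05],[-0.02,-0.02,-0.06],0.0],[[0,0,-0.293],[-0.365,-0.376,-0.1],0.0],[[0,0,-0.293],[-0.365,-0.376,-0.1],0.0],[[0,0,-0.293],[-0.365,-0.376,-0.1],0.0],[[0,0,-0.293],[-0.365,-0.376,-0.1],0.0],[[0,0,-0.293],[-0.365,-0.376,-0.1],0.0],[[0,0,-0.293],[-0.365,-0.376,-0.1],0.0],[[0,0,-0.293],[-0.365,-0.376,-0.1],0.0],[[0,0,-0.293],[-0.365,-0.376,-0.1],0.0],[[0,0,-0.293],[-0.365,-0.376,-0.1],0.0],[[0,0,-0.293],[-0.365,-0.376,-0.1],0.0],[[0,0,-0.293],[-0.365,-0.376,-0.1],0.0]]}}

```text
clock: 1.15
eef_pos: [0.3765, 0.1041, 0.3252]
tool_rot: [0.001, 1.0, 0.0, 0.0]
contact_force: [0.0, 0.2, 0.5]
finger_gap: -0.001
```

Request:
{"api": "send_rows", "payload": {"plan": [[[0,0,0],[-0.02,-0.03,0],0],[[0,0,0],[-0.02,-0.03,0],0],[[0,0,0],[-0.02,-0.03,0],0],[[0,0,0],[-0.02,-0.03,0],0]]}}

```text
clock: 1.48
eef_pos: [0.3957, 0.0769, 0.3246]
tool_rot: [0.001, 1.0, 0.0, -0.001]
contact_force: [0.1, -0.1, -0.6]
finger_gap: 0.002
```

```bash
python3 - <<'E'
from h import *
s=stat(); im=r.capture('wrist'); print(s['tool_rot'],s['joint_positions'])
cv2.imwrite('pics/w1raw.png',im); crop(im,0,0,512,384,1.56,'pics/w1.png',1.5)
import pickle; pickle.dump(s,open('w1.pkl','wb'))
E
```

```text
t 1.48 pos [0.3957 0.0769 0.3246] yaw 3.14 F [ 0.1 -0.1 -0.6] gap 0.0
[ 6.12135155e-04  9.99999609e-01  3.04504978e-04 -5.60092850e-04] [-0.74067412 -0.04994071  0.48660693  1.69347313  0.02254189  1.49322141
  1.31322084]
```

View pics/w1.png

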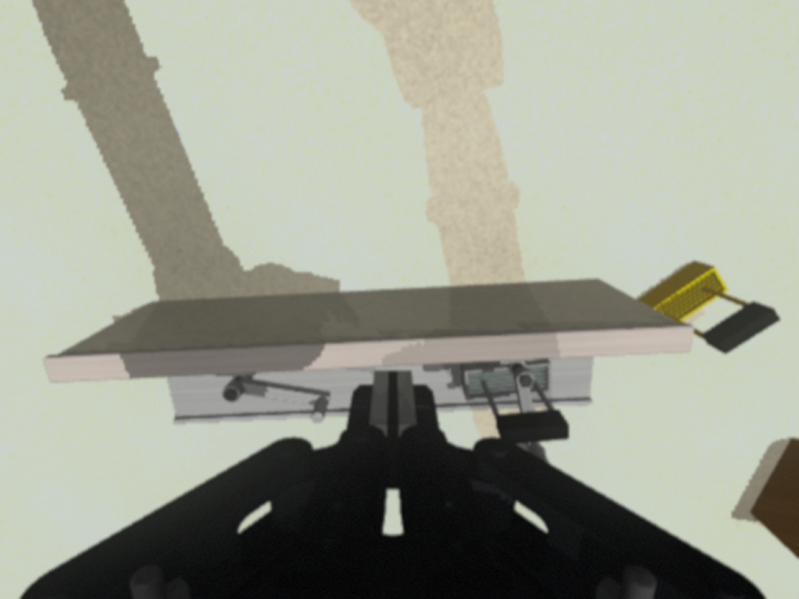

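```bash
python3 - <<'E'
from h import *
im=cv2.imread('pics/w1raw.png')
crop(im,130,220,230,280,8,'pics/w1a.png',1.8)
crop(im,290,220,390,300,7,'pics/w1b.png',1.8)
E
```

```text
(no output)
```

View pics/w1a.png

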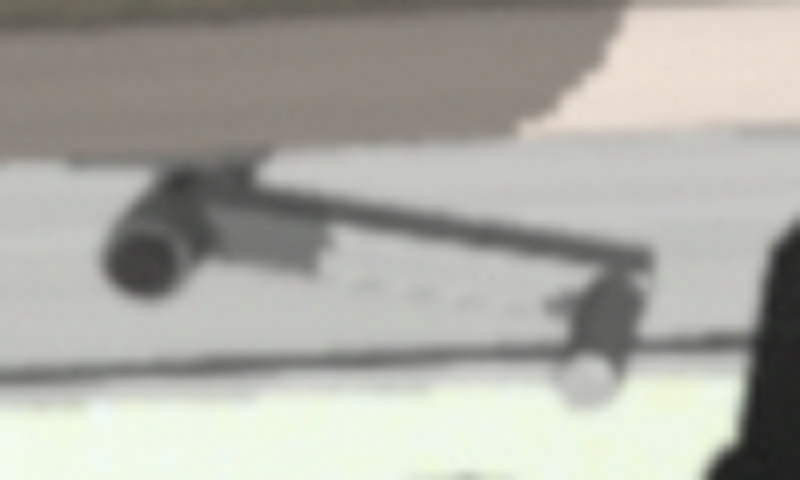

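View pics/w1b.png

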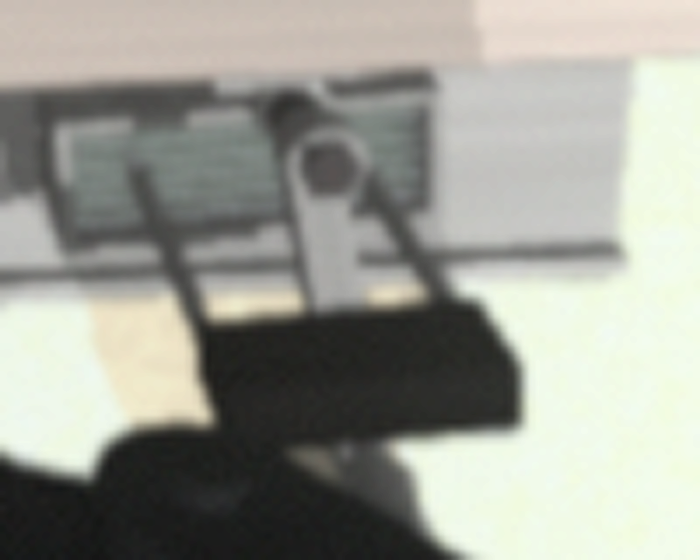

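```bash
python3 - <<'E'
from h import *
import pickle
s=pickle.load(open('w1.pkl','rb'))
T=cam('top');S=cam('scene');W=cam('wrist',s)
u=lambda a,b:(160+a/3.8-.37,170+b/3.8-.37)
v=lambda a,b:(125+a/4-.37,135+b/4-.37)
wa=lambda a,b:(130+a/8-.44,220+b/8-.44)
wb=lambda a,b:(290+a/7-.43,220+b/7-.43)
print('postA',onz(W,wa(587,383),.18),tri([(W,wa(587,383)),(S,v(331,160)),(T,u(453,189))]),tri([(W,wa(587,383)),(S,v(331,160))]))
print('pinA',onz(W,wa(147,260),.165),tri([(W,wa(147,260)),(S,v(225,205)),(T,u(556,208))]))
print('pinB',onz(W,wb(328,165),.165),tri([(W,wb(328,165)),(S,v(501,83)),(T,u(219,231))]))
print('cap', onz(W,wa(0,160),.158),onz(W,wa(800,122),.158),onz(W,(690/1.56,350/1.56),.158),onz(W,(47/1.56,380/1.56),.158))
print('grip top corners z=.179',[onz(W,wb(*p),.179).round(4) for p in [(225,440),(520,425)]])
E
```

```text
postA [0.49691165 0.01936766 0.18      ] (array([0.49756538, 0.01901794, 0.17657781]), [array([ 0.2, -1.1]), array([-0.2, -0.3]), array([ 0. , -0.6])]) (array([0.4990087 , 0.01861754, 0.17658865]), [array([-0.1, -0. ]), array([ 0., -0.])])
pinA [ 0.48466625 -0.04948121  0.165     ] (array([ 0.48410022, -0.0500553 ,  0.16544985]), [array([-0.7, -0.2]), array([-0.1,  0. ]), array([-0.4, -0.2])])
pinB [0.47327408 0.17927813 0.165     ] (array([0.47130221, 0.1782305 , 0.16473643]), [array([-0.8, -1.6]), array([-0.4, -0.4]), array([-0.5, -1. ])])
cap [ 0.47125269 -0.07295232  0.158     ] [0.4652044  0.05005262 0.158     ] [0.45210597 0.30712592 0.158     ] [ 0.47638316 -0.19640207  0.158     ]
grip top corners z=.179 [array([0.5187, 0.1616, 0.179 ]), array([0.5159, 0.2122, 0.179 ])]
```

```bash
python3 -c "
from h import *
stat(); print(go([.4756,.0233,.2],2.957),go([.4756,.0233,.165],2.957))"
```

```text
t 1.53 pos [0.3955 0.0775 0.3246] yaw -3.141 F [ 0.6  0.2 -0.4] gap 0.0
([0.0002, -0.0013, 0.1855], [-0.0802, -0.0544, 0.1244]) ([0.0002, -0.0013, 0.1855], [-0.0803, -0.0544, 0.1594])
```

Request:
{"api": "send_rows", "payload": {"plan": [[[0,0,0.1],[-0.04,-0.027,0.03],0],[[0,-0.001,0.186],[-0.08,-0.054,0.07],0],[[0,-0.001,0.186],[-0.08,-0.054,0.1],0],[[0,-0.001,0.186],[-0.08,-0.054,0.12],0],[[0,-0.001,0.186],[-0.08,-0.054,0.14],0],[[0,-0.001,0.186],[-0.08,-0.054,0.159],0],[[0,-0.001,0.186],[-0.08,-0.054,0.159],0],[[0,-0.001,0.186],[-0.08,-0.054,0.159],0]]}}

```text
clock: 2.2
eef_pos: [0.4751, 0.0237, 0.1652]
tool_rot: [0.092, 0.996, -0.0, -0.001]
contact_force: [0.0, 0.0, 1.1]
finger_gap: 0.003
```

```bash
python3 - <<'E'
from h import *
s=stat(); im=r.capture('wrist')
crop(im,0,0,512,384,1.56,'pics/w2.png',1.5)
# rows
pin=np.array([.4843,-.0497])
Rm=R.from_quat(s['tool_rot']).as_matrix()
d=Rm[:2,:2].T@(s['eef_pos'][:2]-pin); print('tool-frame rel pin',d)
E
```

```text
t 2.2 pos [0.4751 0.0237 0.1652] yaw 2.957 F [0.  0.  1.1] gap 0.0
tool-frame rel pin [0.0225481  0.07044914]
```

View pics/w2.png

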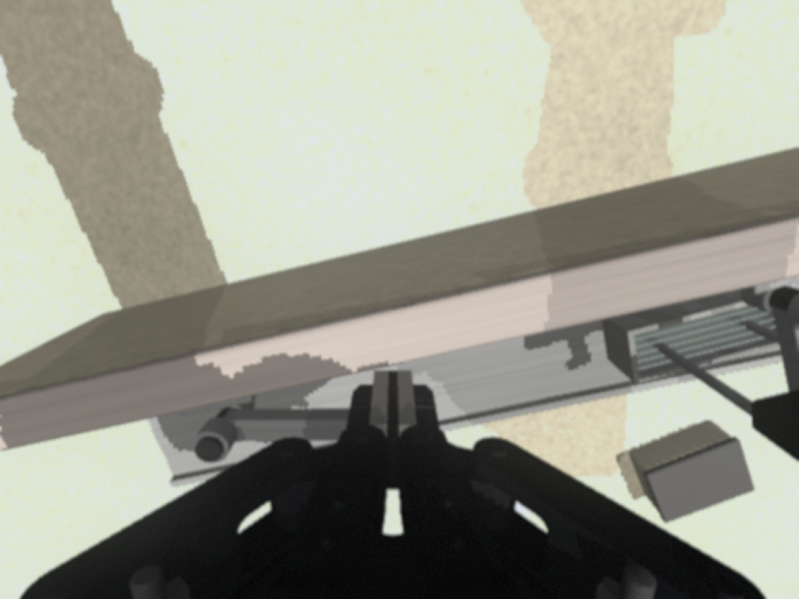

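```bash
cat >> h.py <<'E'
def arc(pin,thetas,ds=None,rad=None,sgn=1):
    """rows rotating about pin by theta (clockwise from above +) from present pose; ds: tool-x offsets from pin-radius line"""
    s=r.state();Rm=R.from_quat(s['tool_rot']).as_matrix()
    p=Rm[:2,:2].T@(s['eef_pos'][:2]-np.asarray(pin)); rad=p[1] if rad is None else rad
    print('rel',p.round(4))
    for i,t in enumerate(thetas):
        d=p[0] if ds is None else ds[i]
        c,q=np.cos(t),np.sin(t)
        print([[0,0,round(t,3)],[round(d*c-rad*q-p[0],4),round(d*q+rad*c-p[1],4),0],0])
E
python3 - <<'E'
from h import *
arc([.4843,-.0497],[0,0,.03,.08,.13,.18,.23,.28,.33,.38,.38],[.019,.016]+[.015]*9,.07)
E
```

```text
rel [0.0213 0.0704]
[[0, 0, 0], [np.float64(-0.0023), np.float64(-0.0004), 0], 0]
[[0, 0, 0], [np.float64(-0.0053), np.float64(-0.0004), 0], 0]
[[0, 0, 0.03], [np.float64(-0.0084), np.float64(0.0), 0], 0]
[[0, 0, 0.08], [np.float64(-0.0119), np.float64(0.0006), 0], 0]
[[0, 0, 0.13], [np.float64(-0.0155), np.float64(0.001), 0], 0]
[[0, 0, 0.18], [np.float64(-0.0191), np.float64(0.0012), 0], 0]
[[0, 0, 0.23], [np.float64(-0.0227), np.float64(0.0012), 0], 0]
[[0, 0, 0.28], [np.float64(-0.0262), np.float64(0.001), 0], 0]
[[0, 0, 0.33], [np.float64(-0.0298), np.float64(0.0007), 0], 0]
[[0, 0, 0.38], [np.float64(-0.0333), np.float64(0.0002), 0], 0]
[[0, 0, 0.38], [np.float64(-0.0333), np.float64(0.0002), 0], 0]
```

Request:
{"api": "send_rows", "payload": {"plan": [[[0,0,0],[-0.002,0,0],0],[[0,0,0],[-0.005,0,0],0],[[0,0,0.03],[-0.008,0,0],0],[[0,0,0.08],[-0.012,0.0005,0],0],[[0,0,0.13],[-0.0155,0.001,0],0],[[0,0,0.18],[-0.019,0.001,0],0],[[0,0,0.23],[-0.0225,0.001,0],0],[[0,0,0.28],[-0.026,0.001,0],0],[[0,0,0.33],[-0.03,0.0005,0],0],[[0,0,0.38],[-0.033,0,0],0],[[0,0,0.38],[-0.033,0,0],0]]}}

```text
clock: 3.17
eef_pos: [0.5095, 0.017, 0.1668]
tool_rot: [0.28, 0.96, 0.001, 0.001]
contact_force: [-1.3, 1.1, 1.7]
finger_gap: 0.003
```

```bash
python3 - <<'E'
from h import *
s=stat(); im=r.capture('wrist')
crop(im,0,0,512,384,1.56,'pics/w3.png',1.5)
arc([.4843,-.0497],[.05,.1,.15,.2,.25,.3,.35,.4,.45,.5,.5],[.015]*11,.07)
E
```

```text
t 3.17 pos [0.5095 0.017  0.1668] yaw 2.573 F [-1.3  1.1  1.7] gap 0.0
rel [0.0146 0.0694]
[[0, 0, 0.05], [np.float64(-0.0031), np.float64(0.0013), 0], 0]
[[0, 0, 0.1], [np.float64(-0.0066), np.float64(0.0018), 0], 0]
[[0, 0, 0.15], [np.float64(-0.0102), np.float64(0.0021), 0], 0]
[[0, 0, 0.2], [np.float64(-0.0138), np.float64(0.0022), 0], 0]
[[0, 0, 0.25], [np.float64(-0.0174), np.float64(0.0021), 0], 0]
[[0, 0, 0.3], [np.float64(-0.0209), np.float64(0.0019), 0], 0]
[[0, 0, 0.35], [np.float64(-0.0245), np.float64(0.0015), 0], 0]
[[0, 0, 0.4], [np.float64(-0.028), np.float64(0.0009), 0], 0]
[[0, 0, 0.45], [np.float64(-0.0315), np.float64(0.0002), 0], 0]
[[0, 0, 0.5], [np.float64(-0.035), np.float64(-0.0008), 0], 0]
[[0, 0, 0.5], [np.float64(-0.035), np.float64(-0.0008), 0], 0]
```

View pics/w3.png

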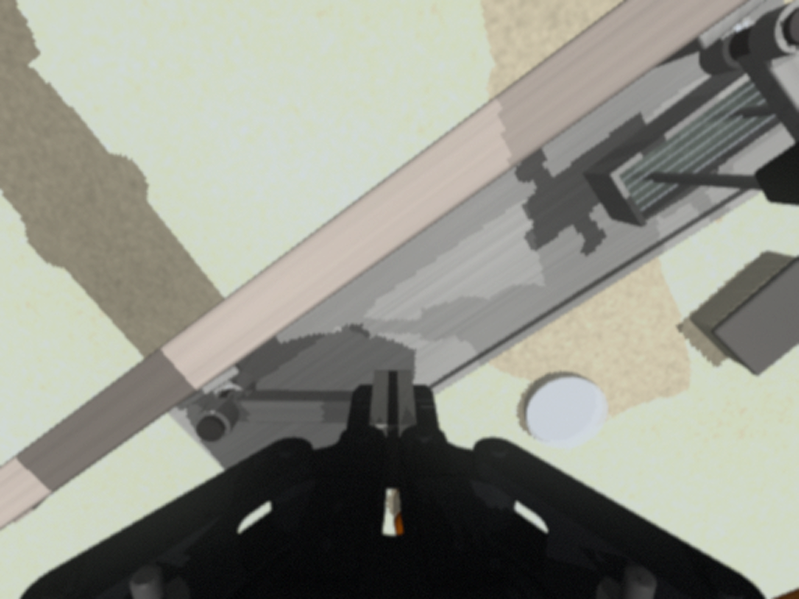

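Request:
{"api": "send_rows", "payload": {"plan": [[[0,0,0.05],[-0.003,0.001,0],0],[[0,0,0.1],[-0.0065,0.0015,0],0],[[0,0,0.15],[-0.01,0.002,0],0],[[0,0,0.2],[-0.014,0.002,0],0],[[0,0,0.25],[-0.0175,0.002,0],0],[[0,0,0.3],[-0.021,0.002,0],0],[[0,0,0.35],[-0.0245,0.0015,0],0],[[0,0,0.4],[-0.028,0.001,0],0],[[0,0,0.45],[-0.0315,0,0],0],[[0,0,0.5],[-0.035,-0.001,0],0],[[0,0,0.5],[-0.035,-0.001,0],0]]}}

```text
clock: 4.13
eef_pos: [0.5382, -0.0034, 0.1665]
tool_rot: [0.509, 0.861, 0.001, 0.001]
contact_force: [-1.0, 2.5, 0.4]
finger_gap: -0.002
```

```bash
python3 - <<'E'
from h import *
s=stat()
arc([.4843,-.0497],[.05,.1,.15,.2,.22,.22],[.015]*6,.07)
E
```

```text
t 4.13 pos [ 0.5382 -0.0034  0.1665] yaw 2.074 F [-1.   2.5  0.4] gap -0.0
rel [0.0146 0.0695]
[[0, 0, 0.05], [np.float64(-0.0031), np.float64(0.0011), 0], 0]
[[0, 0, 0.1], [np.float64(-0.0066), np.float64(0.0016), 0], 0]
[[0, 0, 0.15], [np.float64(-0.0102), np.float64(0.0019), 0], 0]
[[0, 0, 0.2], [np.float64(-0.0138), np.float64(0.0021), 0], 0]
[[0, 0, 0.22], [np.float64(-0.0152), np.float64(0.0021), 0], 0]
[[0, 0, 0.22], [np.float64(-0.0152), np.float64(0.0021), 0], 0]
```

Request:
{"api": "send_rows", "payload": {"plan": [[[0,0,0.05],[-0.003,0.001,0],0],[[0,0,0.1],[-0.0065,0.0015,0],0],[[0,0,0.15],[-0.01,0.002,0],0],[[0,0,0.2],[-0.014,0.002,0],0],[[0,0,0.22],[-0.015,0.002,0],0],[[0,0,0.22],[-0.015,0.002,0],0]]}}

```text
clock: 4.63
eef_pos: [0.5468, -0.0158, 0.1663]
tool_rot: [0.6, 0.8, 0.001, 0.001]
contact_force: [-0.6, 1.9, 1.9]
finger_gap: -0.001
```

```bash
python3 - <<'E'
from h import *
s=stat()
arc([.4843,-.0497],[.02,.04,.06,.08,.1,.12],[.015]*6,.07)
E
```

```text
t 4.63 pos [ 0.5468 -0.0158  0.1663] yaw 1.855 F [-0.6  1.9  1.9] gap -0.0
rel [0.015  0.0695]
[[0, 0, 0.02], [np.float64(-0.0014), np.float64(0.0008), 0], 0]
[[0, 0, 0.04], [np.float64(-0.0028), np.float64(0.001), 0], 0]
[[0, 0, 0.06], [np.float64(-0.0043), np.float64(0.0012), 0], 0]
[[0, 0, 0.08], [np.float64(-0.0057), np.float64(0.0014), 0], 0]
[[0, 0, 0.1], [np.float64(-0.0071), np.float64(0.0016), 0], 0]
[[0, 0, 0.12], [np.float64(-0.0085), np.float64(0.0018), 0], 0]
```

Request:
{"api": "send_rows", "payload": {"plan": [[[0,0,0.02],[-0.0015,0,0],0],[[0,0,0.04],[-0.003,0,0],0],[[0,0,0.06],[-0.0045,0,0],0],[[0,0,0.06],[-0.0045,0,0],0]]}}

```text
clock: 4.97
eef_pos: [0.5488, -0.0203, 0.1664]
tool_rot: [0.624, 0.781, 0.001, 0.001]
contact_force: [1.1, 3.4, 0.5]
finger_gap: 0.001
```

Request:
{"api": "send_rows", "payload": {"plan": [[[0,0,0.02],[-0.0015,0,0],0],[[0,0,0.04],[-0.003,0,0],0],[[0,0,0.04],[-0.003,0,0],0]]}}

```text
clock: 5.22
eef_pos: [0.5488, -0.0236, 0.1662]
tool_rot: [0.64, 0.768, 0.0, 0.001]
contact_force: [1.4, 3.2, 1.2]
finger_gap: 0.005
```

Request:
{"api": "send_rows", "payload": {"plan": [[[0,0,0.02],[-0.0015,0,0],0],[[0,0,0.04],[-0.003,0,0],0],[[0,0,0.04],[-0.003,0,0],0]]}}

```text
clock: 5.47
eef_pos: [0.5492, -0.0249, 0.166]
tool_rot: [0.655, 0.756, 0.001, -0.0]
contact_force: [1.2, 6.1, 1.3]
finger_gap: 0.0
```

Request:
{"api": "send_rows", "payload": {"plan": [[[0,0,0.02],[-0.0015,0,0],0],[[0,0,0.02],[-0.0015,0,0],0]]}}

```text
clock: 5.63
eef_pos: [0.5495, -0.0251, 0.166]
tool_rot: [0.662, 0.749, 0.002, -0.001]
contact_force: [2.4, 7.7, 1.6]
finger_gap: 0.002
```

Request:
{"api": "send_rows", "payload": {"plan": [[[0,0,0.02],[-0.0015,0,0],0],[[0,0,0.02],[-0.0015,0,0],0]]}}

```text
clock: 5.8
eef_pos: [0.5498, -0.0254, 0.166]
tool_rot: [0.669, 0.743, 0.002, -0.001]
contact_force: [1.4, 8.8, 3.0]
finger_gap: 0.001
```

Request:
{"api": "send_rows", "payload": {"plan": [[[0,0,0],[-0.001,0,0],0],[[0,0,0],[-0.001,0,0],0]]}}

```text
clock: 5.97
eef_pos: [0.5499, -0.0259, 0.166]
tool_rot: [0.669, 0.743, 0.003, -0.002]
contact_force: [0.9, 9.4, 2.2]
finger_gap: 0.001
```

Request:
{"api": "send_rows", "payload": {"plan": [[[0,0,0],[-0.001,0,0],0],[[0,0,0],[-0.001,0,0],0]]}}

```text
clock: 6.13
eef_pos: [0.55, -0.0267, 0.166]
tool_rot: [0.669, 0.743, 0.003, -0.002]
contact_force: [1.4, 8.1, 1.6]
finger_gap: 0.001
```

Request:
{"api": "send_rows", "payload": {"plan": [[[0,0,0],[-0.001,0,0],0],[[0,0,0],[-0.001,0,0],0]]}}

```text
clock: 6.3
eef_pos: [0.5501, -0.0277, 0.166]
tool_rot: [0.669, 0.743, 0.003, -0.002]
contact_force: [2.1, 9.8, 2.3]
finger_gap: 0.0
```

Request:
{"api": "send_rows", "payload": {"plan": [[[0,0,0.01],[-0.001,0,0],0],[[0,0,0.02],[-0.002,0,0],0],[[0,0,0.02],[-0.002,0,0],0]]}}

```text
clock: 6.55
eef_pos: [0.5507, -0.0297, 0.1661]
tool_rot: [0.676, 0.737, 0.003, -0.001]
contact_force: [1.5, 9.3, 1.7]
finger_gap: 0.001
```

Request:
{"api": "send_rows", "payload": {"plan": [[[0,0,0.01],[-0.001,0,0],0],[[0,0,0.02],[-0.002,0,0],0],[[0,0,0.02],[-0.002,0,0],0]]}}

```text
clock: 6.8
eef_pos: [0.5511, -0.0317, 0.1661]
tool_rot: [0.684, 0.73, 0.003, -0.001]
contact_force: [2.5, 9.3, 2.3]
finger_gap: -0.0
```

Request:
{"api": "send_rows", "payload": {"plan": [[[0,0,0.01],[-0.001,0,0],0],[[0,0,0.01],[-0.001,0,0],0]]}}

```text
clock: 6.97
eef_pos: [0.5513, -0.0327, 0.1661]
tool_rot: [0.687, 0.726, 0.003, -0.001]
contact_force: [2.7, 9.3, 2.0]
finger_gap: 0.003
```

Request:
{"api": "send_rows", "payload": {"plan": [[[0,0,0],[-0.001,0,0],0],[[0,0,0],[-0.001,0,0],0]]}}

```text
clock: 7.13
eef_pos: [0.5513, -0.0335, 0.1661]
tool_rot: [0.687, 0.727, 0.003, -0.001]
contact_force: [2.3, 8.1, 3.1]
finger_gap: 0.001
```

Request:
{"api": "send_rows", "payload": {"plan": [[[0,0,0],[-0.001,0,0],0],[[0,0,0],[-0.001,0,0],0]]}}

```text
clock: 7.3
eef_pos: [0.5513, -0.0338, 0.1661]
tool_rot: [0.687, 0.727, 0.003, -0.002]
contact_force: [2.5, 10.0, 2.4]
finger_gap: 0.001
```

Request:
{"api": "send_rows", "payload": {"plan": [[[0,0,0],[-0.001,0,0],0],[[0,0,0],[-0.001,0,0],0]]}}

```text
clock: 7.47
eef_pos: [0.5514, -0.034, 0.166]
tool_rot: [0.687, 0.727, 0.004, -0.002]
contact_force: [2.4, 11.1, 2.5]
finger_gap: 0.004
```

Request:
{"api": "send_rows", "payload": {"plan": [[[0,0,0],[-0.0015,0,0],0],[[0,0,0],[-0.0015,0,0],0],[[0,0,0],[-0.0015,0,0],0],[[0,0,0],[-0.0015,0,0],0]]}}

```text
clock: 7.8
eef_pos: [0.5515, -0.0345, 0.166]
tool_rot: [0.686, 0.727, 0.004, -0.003]
contact_force: [2.2, 12.4, 2.2]
finger_gap: 0.003
```

```bash
python3 - <<'E'
from h import *
s=stat(); im=r.capture('top'); cv2.imwrite('pics/top2raw.png',im)
crop(im,160,170,370,260,3.8,'pics/t2.png',1.8)
im=r.capture('scene');crop(im,125,135,325,285,4,'pics/s2.png',1.3);cv2.imwrite('pics/scene2raw.png',im)
E
```

```text
t 7.8 pos [ 0.5515 -0.0345  0.166 ] yaw 1.629 F [ 2.2 12.4  2.2] gap 0.0
```

View pics/t2.png

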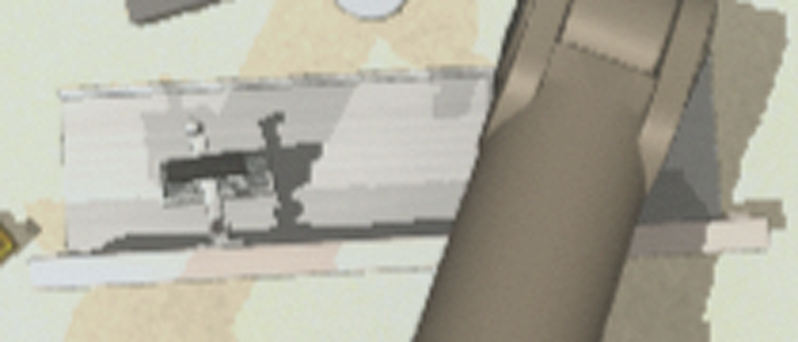

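View pics/s2.png

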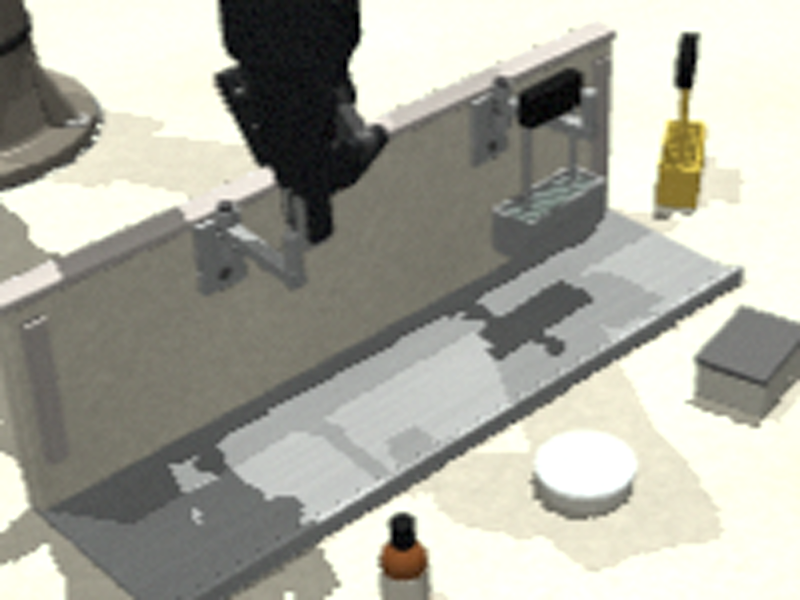

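Request:
{"api": "send_rows", "payload": {"plan": [[[0,0,0],[0.005,0,0],0],[[0,0,0],[0.01,0,0],0],[[0,0,0],[0.015,0,-0.005],0],[[0,0,0],[0.015,0,-0.04],0],[[0,0,0],[0.015,0,-0.08],0],[[0,0,0],[0.015,0,-0.1],1]]}}

```text
clock: 8.4
eef_pos: [0.5501, -0.0296, 0.27]
tool_rot: [0.689, 0.724, 0.0, 0.003]
contact_force: [0.4, -0.2, 0.9]
finger_gap: 0.128
```

```bash
python3 -c "
from h import *
stat(); print(go([.46,.18,.28],3.14+.12))"
```

```text
t 8.4 pos [ 0.5501 -0.0296  0.27  ] yaw 1.62 F [ 0.4 -0.2  0.9] gap 0.13
([0.0006, 0.0065, -1.6396], [0.2137, -0.0795, -0.0111])
```

Request:
{"api": "send_rows", "payload": {"plan": [[[0,0,-0.12],[0.02,-0.007,-0.01],1],[[0,0,-0.24],[0.04,-0.014,-0.01],1],[[0,0,-0.36],[0.06,-0.02,-0.01],1],[[0,0,-0.48],[0.08,-0.027,-0.01],1],[[0,0,-0.6],[0.1,-0.034,-0.01],1],[[0,0,-0.72],[0.12,-0.04,-0.01],1],[[0,0,-0.84],[0.14,-0.05,-0.01],1],[[0,0,-0.96],[0.16,-0.06,-0.01],1],[[0,0,-1.08],[0.18,-0.07,-0.01],1],[[0,0,-1.2],[0.2,-0.075,-0.01],1],[[0,0,-1.32],[0.21,-0.08,-0.01],1],[[0,0,-1.44],[0.214,-0.08,-0.01],1]]}}

```text
clock: 9.4
eef_pos: [0.4569, 0.1833, 0.2755]
tool_rot: [0.035, 0.999, -0.001, -0.0]
contact_force: [0.2, 0.4, 0.3]
finger_gap: 1.006
```

Request:
{"api": "send_rows", "payload": {"plan": [[[0,0,-0.12],[0,0,0],1],[[0,0,-0.2],[0,0,0],1],[[0,0,-0.2],[0,0,0],1]]}}

```text
clock: 9.65
eef_pos: [0.4584, 0.1806, 0.2757]
tool_rot: [-0.06, 0.998, -0.001, 0.0]
contact_force: [-0.6, 0.0, 0.2]
finger_gap: 1.003
```

```bash
python3 - <<'E'
from h import *
s=stat(); im=r.capture('wrist'); cv2.imwrite('pics/w4raw.png',im)
crop(im,0,0,512,384,1.56,'pics/w4.png',1.5)
import pickle; pickle.dump(s,open('w4.pkl','wb'))
im=r.capture('top'); cv2.imwrite('pics/top4raw.png',im)
E
```

```text
t 9.65 pos [0.4584 0.1806 0.2757] yaw -3.021 F [-0.6  0.   0.2] gap 1.0
```

View pics/w4.png

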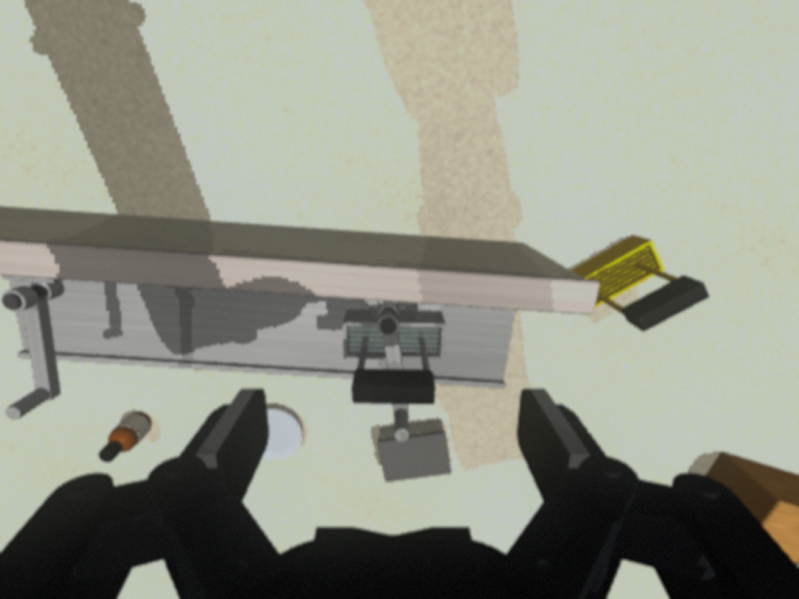

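```bash
python3 - <<'E'
from h import *
im=cv2.imread('pics/w4raw.png')
crop(im,215,190,295,300,7,'pics/w4b.png',1.8) 
crop(im,0,170,60,280,5,'pics/w4a.png',1.8)
t=cv2.imread('pics/top4raw.png'); crop(t,160,170,370,260,3.8,'pics/t4.png',1.8)
E
```

```text
(no output)
```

View pics/w4b.png

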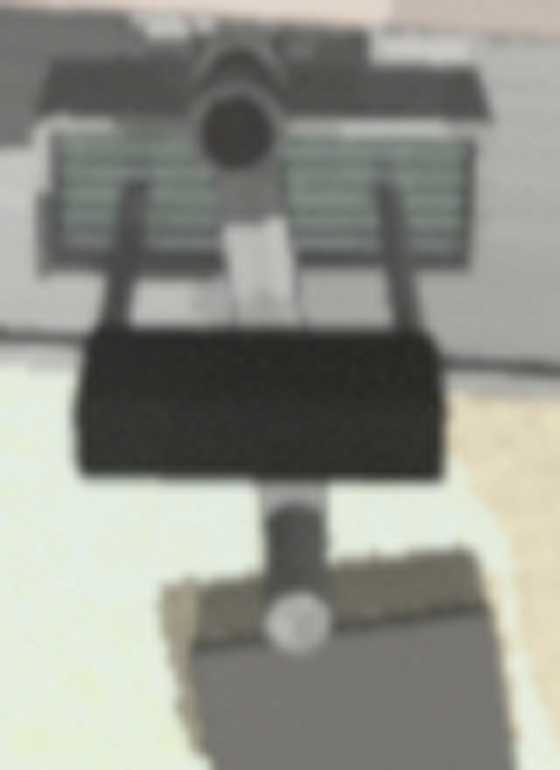

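View pics/w4a.png

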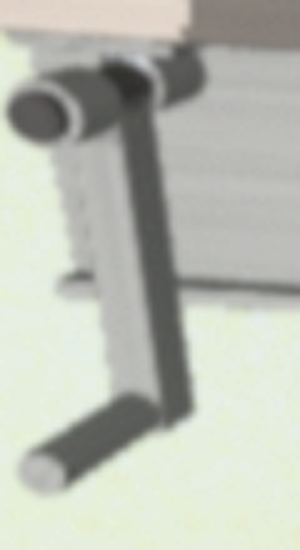

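View pics/t4.png

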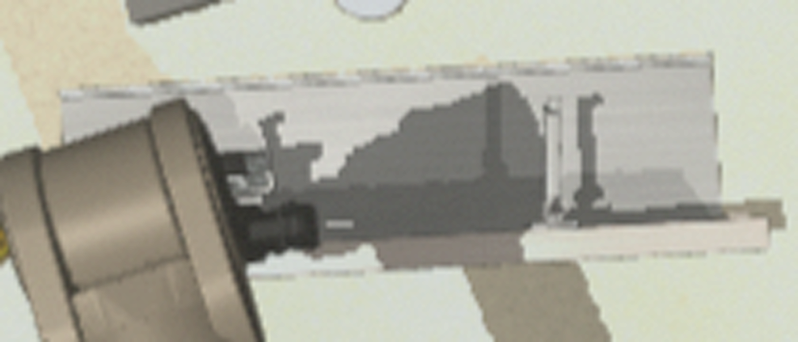

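```bash
python3 - <<'E'
from h import *
import pickle
s=pickle.load(open('w4.pkl','rb'))
W=cam('wrist',s);S=cam('scene');T=cam('top')
v=lambda a,b:(125+a/4-.37,135+b/4-.37); u=lambda a,b:(160+a/3.8-.37,170+b/3.8-.37)
wb=lambda a,b:(215+a/7-.43,190+b/7-.43)
wa=lambda a,b:(0+a/5-.4,170+b/5-.4)
g=[onz(W,wb(*p),.179) for p in [(80,405),(445,403),(85,473),(440,472)]]
print('grip',np.round(g,4),np.mean(g,0))
d=g[1]-g[0];d2=g[3]-g[2];print('rack y angle', np.arctan2(d[1],d[0])-np.pi/2,np.arctan2(d2[1],d2[0])-np.pi/2, np.hypot(*d[:2]),np.hypot(*d2[:2]))
pb=onz(W,wb(298,625),.18);kb=onz(W,wb(237,132),.165)
print('postB',pb,tri([(W,wb(298,625)),(S,v(590,90)),(T,u(196,127))]),'pinB',kb,tri([(W,wb(237,132)),(S,v(501,83))]))
dd=pb-kb;print('phiB',np.arctan2(dd[1],dd[0]),np.hypot(*dd[:2]))
pa=onz(W,wa(43,472),.18);ka=onz(W,wa(38,112),.165);dd=pa-ka
print('A',pa,ka,np.arctan2(dd[1],dd[0]),np.hypot(*dd[:2]))
print('A post top tri', tri([(T,u(552,103)),(W,wa(43,472))]), onz(T,u(552,103),.18),onz(T,u(556,208),.165))
# grip height: far top edge midpoint, scene? 
print('grip c tri',tri([(W,wb(262,403)),(S,v(551,85))]))
E
```

```text
grip [[0.5104 0.162  0.179 ]
 [0.5041 0.2117 0.179 ]
 [0.5208 0.1636 0.179 ]
 [0.5147 0.2126 0.179 ]] [0.51250503 0.18746594 0.179     ]
rack y angle 0.12661905774036297 0.12380916621415383 0.05008206314831294 0.049308148627439846
postB [0.54095233 0.19598399 0.18      ] (array([0.54006969, 0.19446047, 0.17958969]), [array([-1.4, -1.2]), array([-0.7, -0.1]), array([-1.1, -0.8])]) pinB [0.4733201  0.17919721 0.165     ] (array([0.4731931 , 0.17873793, 0.16435576]), [array([-0.4, -0.4]), array([ 0.2, -0.1])])
phiB 0.24329025187643677 0.06968438486669215
A [ 0.55357091 -0.04817685  0.18      ] [ 0.48427732 -0.0511679   0.165     ] 0.04313811178772608 0.06935811739020566
A post top tri (array([ 0.55345518, -0.04793292,  0.18022567]), [array([0., 0.]), array([0., 0.])]) [ 0.5535268  -0.04791897  0.18      ] [ 0.4835881  -0.05113692  0.165     ]
grip c tri (array([0.5107468 , 0.18797387, 0.17347789]), [array([0.8, 0.7]), array([-0.4,  0.1])])
```

```bash
python3 -c "
from h import *
stat(); print(go([.5125,.187,.2757],-3.017),go([.5125,.187,.145],-3.017))"
```

```text
t 9.75 pos [0.4584 0.1811 0.2758] yaw -3.024 F [-0.6  0.1 -0.2] gap 1.0
([-0.0018, 0.0005, -0.0071], [-0.0544, -0.0005, 0.0001]) ([-0.0018, 0.0005, -0.0071], [-0.0543, -0.0003, 0.1308])
```

Request:
{"api": "send_rows", "payload": {"plan": [[[-0.002,0,-0.007],[-0.03,0,0],1],[[-0.002,0,-0.007],[-0.054,0,0],1],[[-0.002,0,-0.007],[-0.054,0,0.03],1],[[-0.002,0,-0.007],[-0.054,0,0.06],1],[[-0.002,0,-0.007],[-0.054,0,0.09],1],[[-0.002,0,-0.007],[-0.054,0,0.115],1],[[-0.002,0,-0.007],[-0.054,0,0.131],1],[[-0.002,0,-0.007],[-0.054,0,0.131],1],[[-0.002,0,-0.007],[-0.054,0,0.131],1]]}}

```text
clock: 10.5
eef_pos: [0.5115, 0.1885, 0.1445]
tool_rot: [-0.064, 0.998, 0.0, -0.0]
contact_force: [0.5, -0.3, -0.2]
finger_gap: 0.997
```

```bash
python3 - <<'E'
from h import *
s=stat(); im=r.capture('wrist'); cv2.imwrite('pics/w5raw.png',im)
crop(im,0,0,512,384,1.56,'pics/w5.png',1.5)
E
```

```text
t 10.5 pos [0.5115 0.1885 0.1445] yaw -3.014 F [ 0.5 -0.3 -0.2] gap 1.0
```

View pics/w5.png

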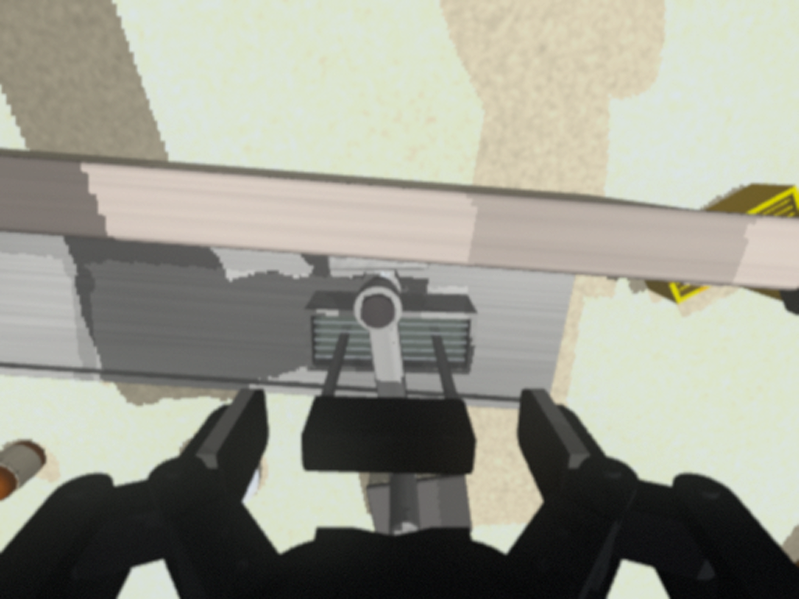

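Request:
{"api": "send_rows", "payload": {"plan": [[[0,0,0],[0,0,0],0.7],[[0,0,0],[0,0,0],0.64],[[0,0,0],[0,0,0],0.6],[[0,0,0],[0,0,0],0.55],[[0,0,0],[0,0,0],0.5],[[0,0,0],[0,0,0],0.4],[[0,0,0],[0,0,0],0],[[0,0,0],[0,0,0],0],[[0,0,0],[0,0,0],0]]}}

```text
clock: 11.3
eef_pos: [0.5132, 0.1891, 0.1464]
tool_rot: [-0.064, 0.998, 0.001, 0.002]
contact_force: [-0.7, -1.5, 6.3]
finger_gap: 0.601
```

```bash
python3 - <<'E'
from h import *
s=stat(); im=r.capture('wrist'); cv2.imwrite('pics/w6raw.png',im)
crop(im,0,0,512,384,1.56,'pics/w6.png',1.5)
E
```

```text
t 11.3 pos [0.5132 0.1891 0.1464] yaw -3.013 F [-0.7 -1.5  6.3] gap 0.6
```

View pics/w6.png

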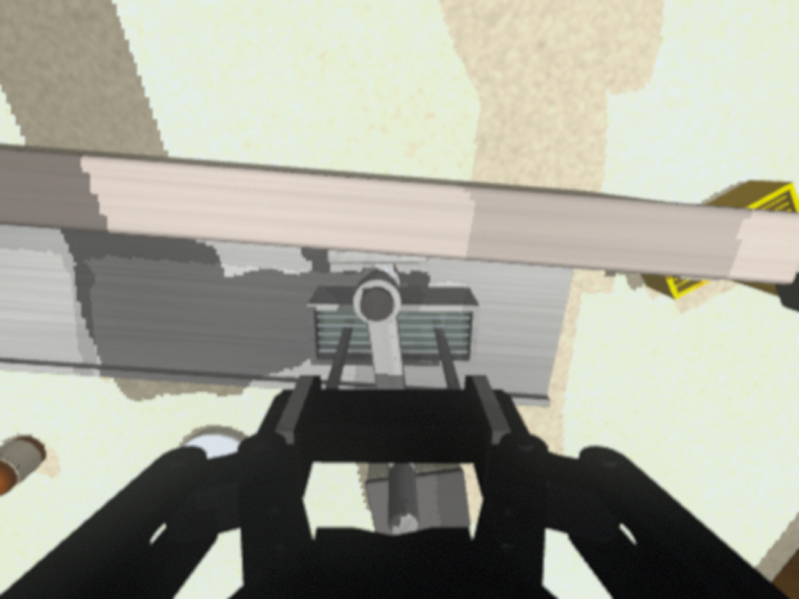

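Request:
{"api": "send_rows", "payload": {"plan": [[[0,0,0],[0,0,-0.004],0],[[0,0,0],[0,0,-0.01],0],[[0,0,0],[0,0,-0.018],0],[[0,0,0],[0,0,-0.026],0],[[0,0,0],[0,0,-0.034],0],[[0,0,0],[0,0,-0.04],0],[[0,0,0],[0,0,-0.042],0],[[0,0,0],[0,0,-0.042],0]]}}

```text
clock: 12.02
eef_pos: [0.5125, 0.1895, 0.1879]
tool_rot: [-0.065, 0.998, 0.001, 0.001]
contact_force: [0.5, 0.1, -2.6]
finger_gap: 0.597
```

```bash
python3 - <<'E'
from h import *
s=stat(); im=r.capture('wrist'); cv2.imwrite('pics/w7raw.png',im)
crop(im,0,0,512,384,1.56,'pics/w7.png',1.5)
im=r.capture('scene');crop(im,125,85,325,235,4,'pics/s7.png',1.3)
E
```

```text
t 12.02 pos [0.5125 0.1895 0.1879] yaw -3.012 F [ 0.5  0.1 -2.6] gap 0.6
```

View pics/w7.png

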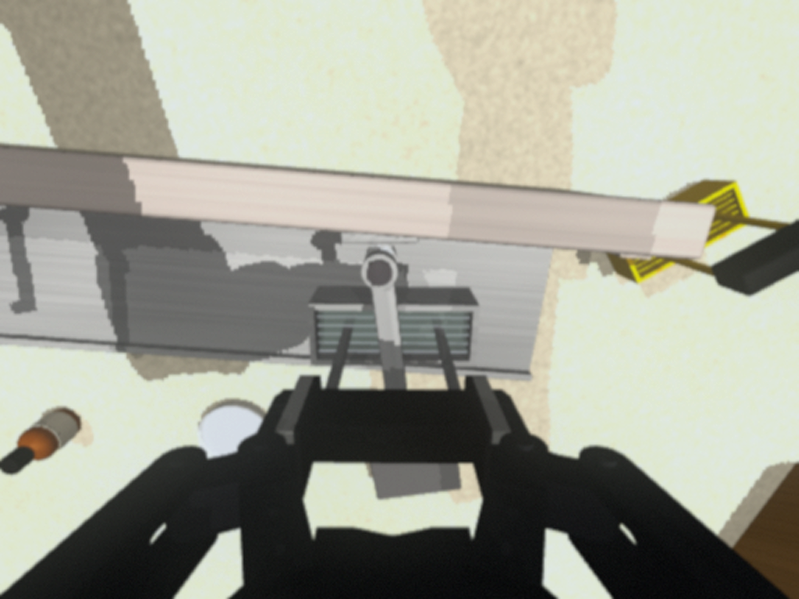

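View pics/s7.png

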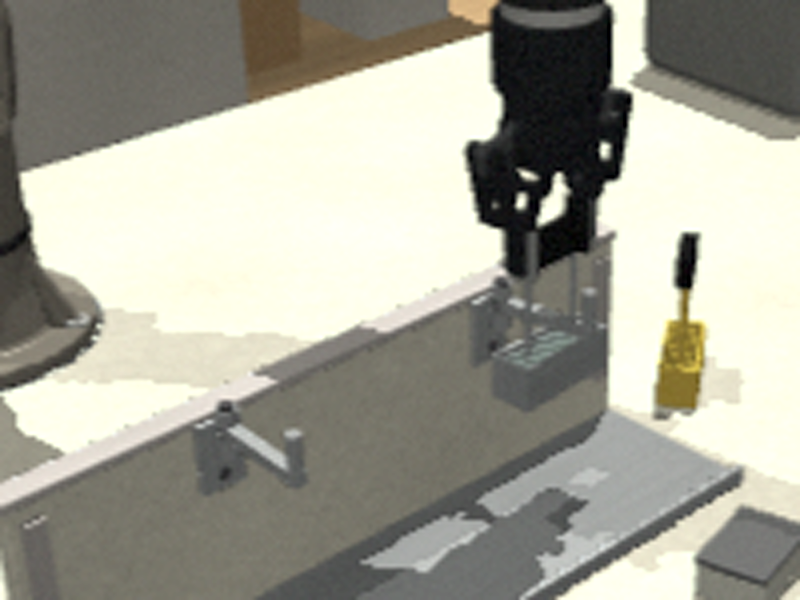

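```bash
python3 -c "
from h import *
stat(); y=np.pi+.043-2*np.pi
for p in [([.588,.2075,.188],-3.012),([.6,.12,.188],y),([.6,-.046,.188],y),([.526,-.0492,.188],y)]: print(go(*p))"
```

```text
t 12.12 pos [0.5117 0.1893 0.1868] yaw -3.012 F [-0.3 -1.  -1.9] gap 0.6
([0.0018, 0.0006, -0.0003], [-0.078, 0.0082, -0.0011])
([0.0018, 0.0005, 0.0863], [-0.0786, -0.0801, -0.0013])
([0.0018, 0.0005, 0.0863], [-0.0572, -0.2447, -0.0016])
([0.0018, 0.0005, 0.0863], [0.0166, -0.2383, -0.0016])
```

Request:
{"api": "send_rows", "payload": {"plan": [[[0,0,0],[-0.006,0.001,-0.001],0],[[0,0,0],[-0.016,0.002,-0.001],0],[[0,0,0],[-0.028,0.003,-0.001],0],[[0,0,0],[-0.04,0.004,-0.001],0],[[0,0,0],[-0.052,0.005,-0.001],0],[[0,0,0],[-0.064,0.007,-0.001],0],[[0,0,0],[-0.074,0.008,-0.001],0],[[0,0,0],[-0.078,0.008,-0.001],0],[[0,0,0],[-0.078,0.008,-0.001],0]]}}

```text
clock: 12.87
eef_pos: [0.589, 0.2072, 0.1872]
tool_rot: [-0.065, 0.998, 0.0, 0.0]
contact_force: [0.2, 1.4, -2.2]
finger_gap: 0.598
```

```bash
python3 -c "
from h import *
stat(); y=np.pi+.043-2*np.pi
for p in [([.595,.12,.188],y),([.6,-.046,.188],y),([.526,-.0492,.188],y)]: print(go(*p))"
```

```text
t 12.87 pos [0.589  0.2072 0.1872] yaw -3.012 F [ 0.2  1.4 -2.2] gap 0.6
([0.0008, 0.0005, 0.0862], [0.0053, -0.0872, -0.0009])
([0.0008, 0.0005, 0.0862], [0.0217, -0.2525, -0.001])
([0.0008, 0.0005, 0.0862], [0.0955, -0.2461, -0.001])
```

Request:
{"api": "send_rows", "payload": {"plan": [[[0,0,0.01],[0,-0.01,-0.001],0],[[0,0,0.03],[0.002,-0.03,-0.001],0],[[0,0,0.05],[0.004,-0.055,-0.001],0],[[0,0,0.07],[0.005,-0.085,-0.001],0],[[0,0,0.086],[0.008,-0.115,-0.001],0],[[0,0,0.086],[0.011,-0.145,-0.001],0],[[0,0,0.086],[0.014,-0.175,-0.001],0],[[0,0,0.086],[0.017,-0.2,-0.001],0],[[0,0,0.086],[0.019,-0.225,-0.001],0],[[0,0,0.086],[0.021,-0.243,-0.001],0],[[0,0,0.086],[0.022,-0.252,-0.001],0],[[0,0,0.086],[0.022,-0.252,-0.001],0]]}}

```text
clock: 13.87
eef_pos: [0.5975, -0.0514, 0.1893]
tool_rot: [-0.017, 1.0, -0.0, 0.0]
contact_force: [-0.7, -0.6, -2.1]
finger_gap: 0.599
```

```bash
python3 - <<'E'
from h import *
s=stat(); im=r.capture('wrist'); cv2.imwrite('pics/w8raw.png',im)
crop(im,0,0,512,384,1.56,'pics/w8.png',1.5)
import pickle; pickle.dump(s,open('w8.pkl','wb'))
y=np.pi+.043-2*np.pi
for p in [([.6,-.046,.188],y),([.526,-.0492,.188],y)]: print(go(*p))
E
```

```text
t 13.87 pos [ 0.5975 -0.0514  0.1893] yaw -3.107 F [-0.7 -0.6 -2.1] gap 0.6
([0.0018, 0.0008, -0.0043], [-0.002, 0.0017, 0.001])
([0.0018, 0.0008, -0.0043], [0.072, 0.0014, 0.001])
```

View pics/w8.png

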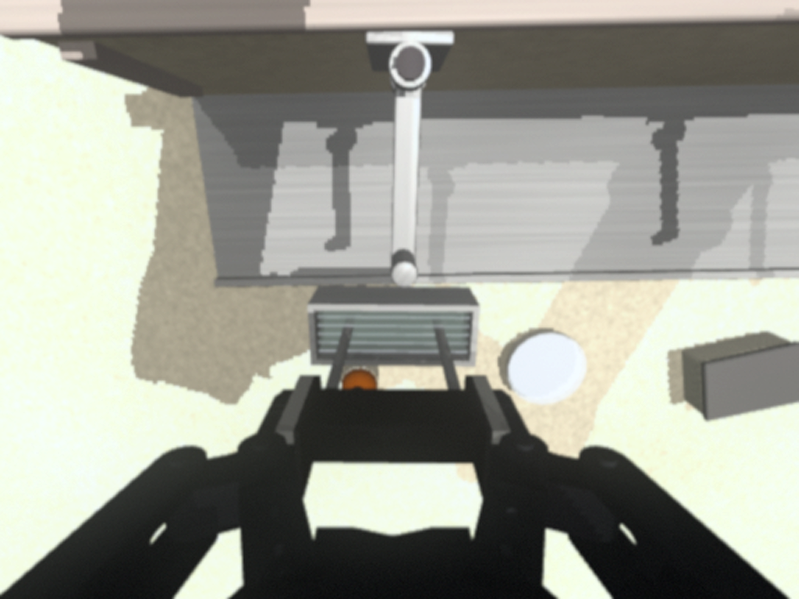

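```bash
python3 - <<'E'
from h import *
import pickle
s=pickle.load(open('w8.pkl','rb'));W=cam('wrist',s)
p=onz(W,(403.5/1.56,272/1.56),.18);k=onz(W,(410/1.56,65/1.56),.165)
print(p,k,np.arctan2(*(p-k)[[1,0]]))
E
```

```text
[ 0.5540084 -0.0488027  0.18     ] [ 0.48497301 -0.04908602  0.165     ] 0.0041039412343324535
```

Request:
{"api": "send_rows", "payload": {"plan": [[[0,0,0],[0.006,0,0.001],0],[[0,0,0],[0.016,0.001,0.001],0],[[0,0,0],[0.028,0.001,0.001],0],[[0,0,0],[0.04,0.001,0.001],0],[[0,0,0],[0.052,0.001,0.001],0],[[0,0,0],[0.063,0.001,0.001],0],[[0,0,0],[0.07,0.001,0.001],0],[[0,0,0],[0.072,0.001,0.001],0],[[0,0,0],[0.072,0.001,0.001],0]]}}

```text
clock: 14.67
eef_pos: [0.5266, -0.0462, 0.1877]
tool_rot: [-0.023, 1.0, 0.001, 0.001]
contact_force: [-0.7, 0.1, -2.5]
finger_gap: 0.595
```

```bash
python3 - <<'E'
from h import *
s=stat(); im=r.capture('wrist'); cv2.imwrite('pics/w9raw.png',im)
crop(im,0,0,512,384,1.56,'pics/w9.png',1.5)
im=r.capture('scene');crop(im,125,85,325,235,4,'pics/s9.png',1.3)
E
```

```text
t 14.67 pos [ 0.5266 -0.0462  0.1877] yaw -3.096 F [-0.7  0.1 -2.5] gap 0.59
```

View pics/w9.png

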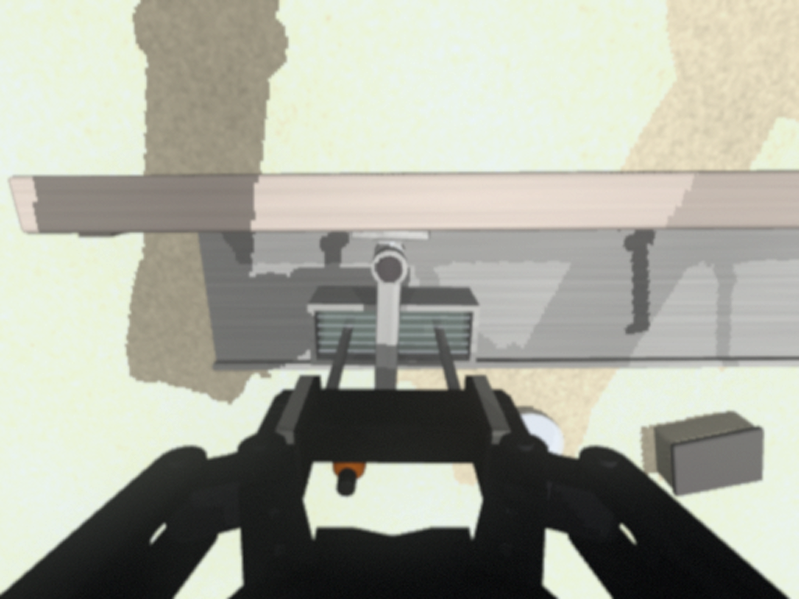

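View pics/s9.png

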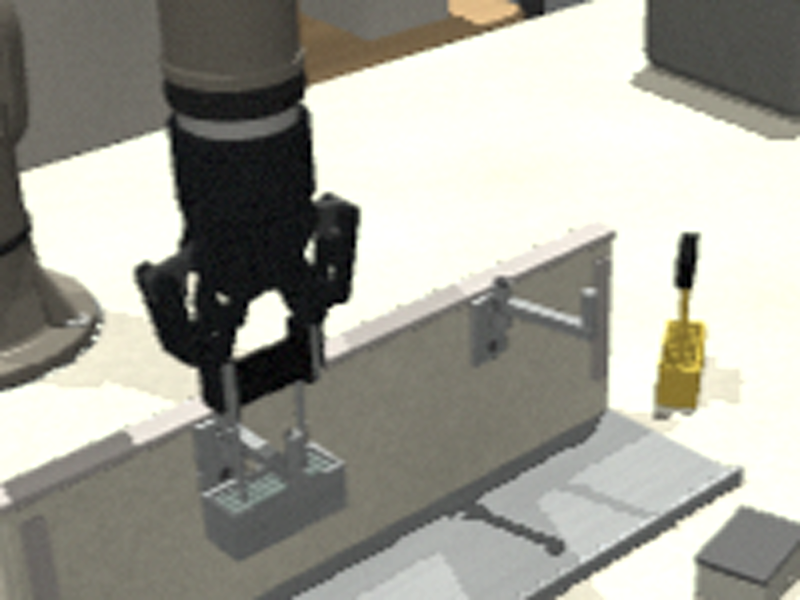

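Request:
{"api": "send_rows", "payload": {"plan": [[[0,0,0],[0,-0.003,0],0],[[0,0,0],[0,-0.003,0.008],0],[[0,0,0],[0,-0.003,0.016],0],[[0,0,0],[0,-0.003,0.024],0],[[0,0,0],[0,-0.003,0.031],0],[[0,0,0],[0,-0.003,0.036],0],[[0,0,0],[0,-0.003,0.038],0],[[0,0,0],[0,-0.003,0.038],0]]}}

```text
clock: 15.43
eef_pos: [0.5266, -0.0504, 0.1487]
tool_rot: [-0.022, 1.0, 0.001, -0.0]
contact_force: [0.1, 0.5, -2.1]
finger_gap: 0.599
```

Request:
{"api": "send_rows", "payload": {"plan": [[[0,0,0],[0,0,0.001],0],[[0,0,0],[0,0,0.001],0]]}}

```text
clock: 15.6
eef_pos: [0.5274, -0.0506, 0.1488]
tool_rot: [-0.022, 1.0, 0.001, 0.001]
contact_force: [-0.4, -1.2, -2.4]
finger_gap: 0.6
```

Request:
{"api": "send_rows", "payload": {"plan": [[[0,0,0],[0,0,0.001],0],[[0,0,0],[0,0,0.001],0]]}}

```text
clock: 15.77
eef_pos: [0.5273, -0.0505, 0.1478]
tool_rot: [-0.022, 1.0, 0.001, 0.001]
contact_force: [-0.1, -0.0, -2.5]
finger_gap: 0.599
```

Request:
{"api": "send_rows", "payload": {"plan": [[[0,0,0],[0,0,0.001],0],[[0,0,0],[0,0,0.001],0]]}}

```text
clock: 15.93
eef_pos: [0.5275, -0.0505, 0.147]
tool_rot: [-0.022, 1.0, 0.001, 0.001]
contact_force: [-0.9, 0.5, -1.0]
finger_gap: 0.597
```

Request:
{"api": "send_rows", "payload": {"plan": [[[0,0,0],[0,0,0.001],0],[[0,0,0],[0,0,0.001],0]]}}

```text
clock: 16.1
eef_pos: [0.5275, -0.0505, 0.1465]
tool_rot: [-0.022, 1.0, 0.001, 0.001]
contact_force: [-1.4, 1.2, 4.4]
finger_gap: 0.598
```

Request:
{"api": "send_rows", "payload": {"plan": [[[0,0,0],[0,0,-0.0005],0],[[0,0,0],[0,0,-0.0005],0.62],[[0,0,0],[0,0,-0.0005],0.66],[[0,0,0],[0,0,-0.0005],0.72],[[0,0,0],[0,0,-0.0005],0.8],[[0,0,0],[0,0,-0.0005],0.9],[[0,0,0],[0,0,-0.0005],1],[[0,0,0],[0,0,-0.0005],1],[[0,0,0],[0,0,-0.0005],1]]}}

```text
clock: 16.85
eef_pos: [0.5271, -0.0505, 0.146]
tool_rot: [-0.022, 1.0, 0.001, 0.0]
contact_force: [0.6, 0.2, 0.2]
finger_gap: 1.001
```

```bash
python3 - <<'E'
from h import *
s=stat(); im=r.capture('wrist'); cv2.imwrite('pics/w10raw.png',im)
crop(im,0,0,512,384,1.56,'pics/w10.png',1.5)
im=r.capture('scene');crop(im,125,85,325,235,4,'pics/s10.png',1.3)
E
```

```text
t 16.85 pos [ 0.5271 -0.0505  0.146 ] yaw -3.098 F [0.6 0.2 0.2] gap 1.0
```

View pics/w10.png

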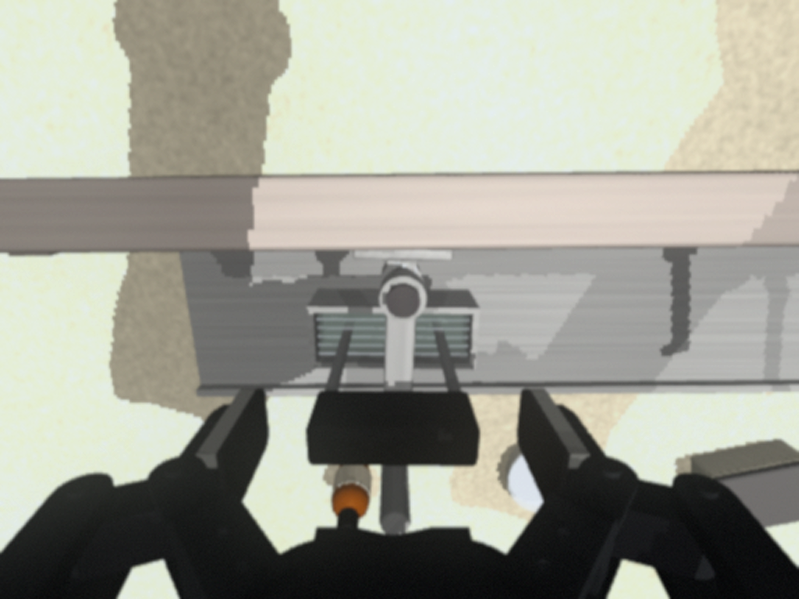

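View pics/s10.png

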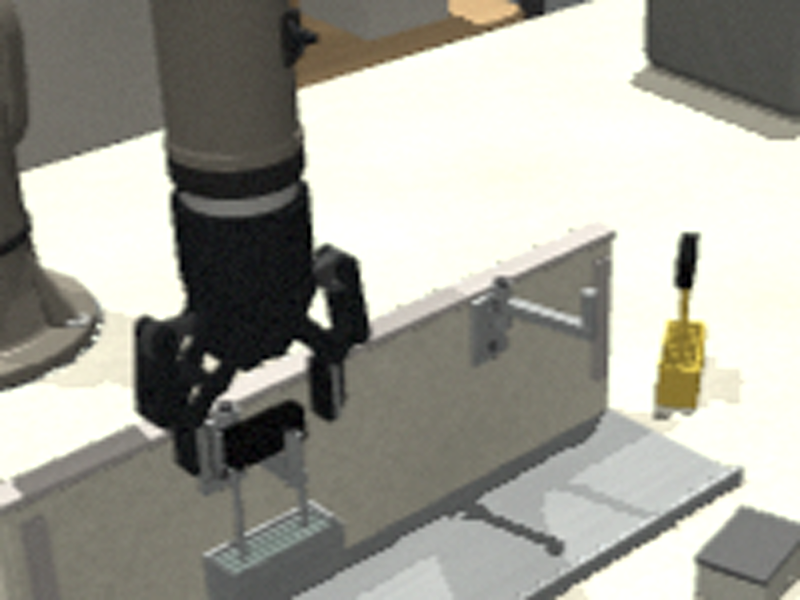

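Request:
{"api": "send_rows", "payload": {"plan": [[[0,0,0],[0,0,-0.01],1],[[0,0,0],[0,0,-0.03],1],[[0,0,0],[0,0,-0.06],1],[[0,0,0],[0,0,-0.09],1],[[0,0,0],[0.01,0.03,-0.12],1],[[0,0,0],[0.03,0.06,-0.13],0.5],[[0,0,0],[0.05,0.09,-0.13],0],[[0,0,0],[0.06,0.12,-0.13],0],[[0,0,0],[0.06,0.14,-0.13],0],[[0,0,0],[0.06,0.14,-0.13],0],[[0,0,0],[0.06,0.14,-0.13],0]]}}

```text
clock: 17.87
eef_pos: [0.4609, 0.0878, 0.277]
tool_rot: [-0.023, 1.0, 0.001, 0.001]
contact_force: [0.8, -0.8, -0.2]
finger_gap: 0.144
```

```bash
python3 - <<'E'
from h import *
s=stat(); im=r.capture('wrist'); cv2.imwrite('pics/w11raw.png',im)
crop(im,0,0,512,384,1.56,'pics/w11.png',1.5)
import pickle; pickle.dump(s,open('w11.pkl','wb'))
t=r.capture('top');cv2.imwrite('pics/top11raw.png',t); crop(t,160,170,370,260,3.8,'pics/t11.png',1.8)
E
```

```text
t 17.87 pos [0.4609 0.0878 0.277 ] yaw -3.095 F [ 0.8 -0.8 -0.2] gap 0.14
```

View pics/w11.png

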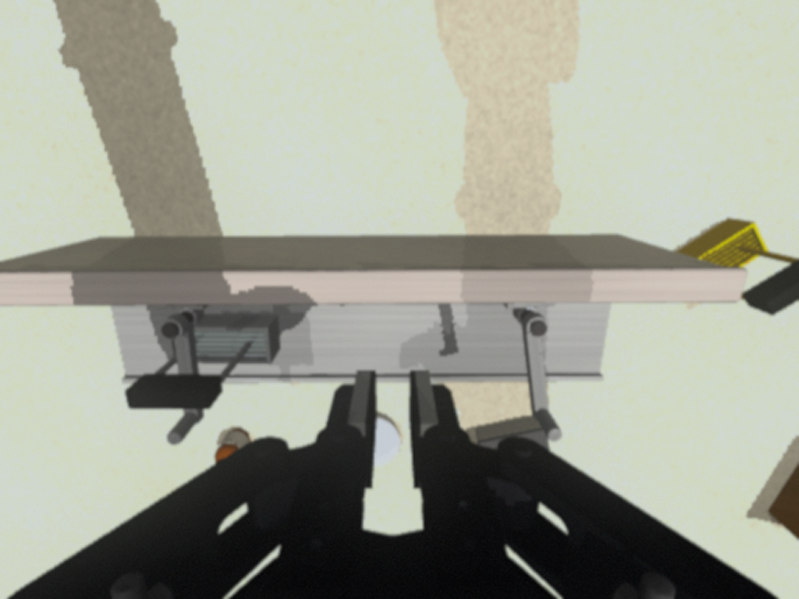

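View pics/t11.png

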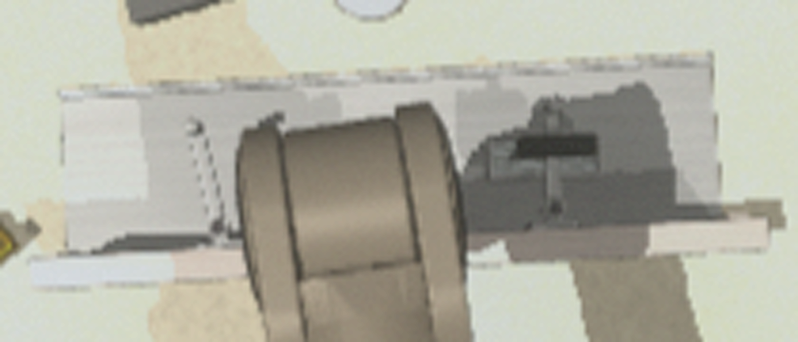

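```bash
python3 - <<'E'
from h import *
import pickle
s=pickle.load(open('w11.pkl','rb'));W=cam('wrist',s);T=cam('top')
u=lambda a,b:(160+a/3.8-.37,170+b/3.8-.37)
q=lambda a,b:(a/1.56,b/1.56)
p=onz(W,q(555,434),.18);k=onz(W,q(539,328),.165)
print(p,k,np.arctan2(*(p-k)[[1,0]]),np.hypot(*(p-k)[:2]))
print(onz(T,u(196,127),.18),onz(T,u(218,228),.165),tri([(W,q(555,434)),(T,u(196,127))]),tri([(W,q(539,328)),(T,u(218,228))]))
p=onz(W,q(176,437),.18);k=onz(W,q(171,329),.165)
print('A',p,k,np.arctan2(*(p-k)[[1,0]]))
E
```

```text
[0.54036561 0.19616797 0.18      ] [0.47397088 0.18067801 0.165     ] 0.22920126959367795 0.06817770430619237
[0.53794554 0.19167121 0.18      ] [0.47072939 0.17760888 0.165     ] (array([0.53669818, 0.19210626, 0.18649033]), [array([-1.1,  0.5]), array([-0.4,  0.3])]) (array([0.47035135, 0.17686719, 0.17497086]), [array([-0.,  0.]), array([-0.,  0.])])
A [ 0.55327054 -0.0468499   0.18      ] [ 0.4848774 -0.0495463  0.165    ] 0.0394044679141932
```

```bash
python3 -c "
from h import *
stat(); print(go([.546,.172,.24],1.806)); print(go([.546,.172,.166],1.806))"
```

```text
t 17.97 pos [0.4614 0.0852 0.2768] yaw -3.1 F [ 0.5 -0.9 -0.4] gap 0.0
([0.002, 0.0007, 1.3771], [-0.0881, 0.0832, 0.037])
([0.002, 0.0007, 1.3771], [-0.0879, 0.0832, 0.111])
```

Request:
{"api": "send_rows", "payload": {"plan": [[[0,0,0.12],[-0.01,0.01,0],0],[[0,0,0.24],[-0.02,0.02,0],0],[[0,0,0.36],[-0.03,0.03,0],0],[[0,0,0.48],[-0.04,0.04,0],0],[[0,0,0.6],[-0.05,0.05,0],0],[[0,0,0.72],[-0.06,0.06,0.01],0],[[0,0,0.84],[-0.07,0.07,0.01],0],[[0,0,0.96],[-0.08,0.075,0.02],0],[[0,0,1.08],[-0.085,0.08,0.02],0],[[0,0,1.2],[-0.088,0.083,0.03],0],[[0,0,1.32],[-0.088,0.083,0.037],0],[[0,0,1.377],[-0.088,0.083,0.037],0]]}}

```text
clock: 18.97
eef_pos: [0.5453, 0.1713, 0.2379]
tool_rot: [0.622, 0.783, -0.001, -0.0]
contact_force: [-0.4, 0.1, 0.0]
finger_gap: 0.004
```

```bash
python3 -c "
from h import *
stat(); print(go([.546,.172,.166],1.806))"
```

```text
t 18.97 pos [0.5453 0.1713 0.2379] yaw 1.8 F [-0.4  0.1  0. ] gap 0.0
([-0.0018, 0.0005, -0.0062], [0.0006, 0.001, 0.0719])
```

Request:
{"api": "send_rows", "payload": {"plan": [[[0,0,0],[0,0.001,0.02],0],[[0,0,0],[0,0.001,0.04],0],[[0,0,0],[0,0.001,0.06],0],[[0,0,0],[0,0.001,0.072],0],[[0,0,0],[0,0.001,0.072],0],[[0,0,0],[0,0.001,0.072],0]]}}

```text
clock: 19.47
eef_pos: [0.5467, 0.172, 0.1673]
tool_rot: [0.62, 0.785, 0.0, -0.0]
contact_force: [0.2, -0.3, 0.4]
finger_gap: -0.002
```

```bash
python3 - <<'E'
from h import *
s=stat(); im=r.capture('wrist')
crop(im,0,0,512,384,1.56,'pics/w12.png',1.5)
arc([.472,.179],[0,0,-.03,-.08,-.13,-.18,-.23,-.28,-.33,-.38,-.43,-.43],[-.020,-.017]+[-.015]*10,.07)
E
```

```text
t 19.47 pos [0.5467 0.172  0.1673] yaw 1.805 F [ 0.2 -0.3  0.4] gap -0.0
rel [-0.024   0.0718]
[[0, 0, 0], [np.float64(0.004), np.float64(-0.0018), 0], 0]
[[0, 0, 0], [np.float64(0.007), np.float64(-0.0018), 0], 0]
[[0, 0, -0.03], [np.float64(0.0111), np.float64(-0.0013), 0], 0]
[[0, 0, -0.08], [np.float64(0.0146), np.float64(-0.0008), 0], 0]
[[0, 0, -0.13], [np.float64(0.0182), np.float64(-0.0004), 0], 0]
[[0, 0, -0.18], [np.float64(0.0218), np.float64(-0.0002), 0], 0]
[[0, 0, -0.23], [np.float64(0.0253), np.float64(-0.0002), 0], 0]
[[0, 0, -0.28], [np.float64(0.0289), np.float64(-0.0003), 0], 0]
[[0, 0, -0.33], [np.float64(0.0325), np.float64(-0.0007), 0], 0]
[[0, 0, -0.38], [np.float64(0.036), np.float64(-0.0012), 0], 0]
[[0, 0, -0.43], [np.float64(0.0395), np.float64(-0.0019), 0], 0]
[[0, 0, -0.43], [np.float64(0.0395), np.float64(-0.0019), 0], 0]
```

View pics/w12.png

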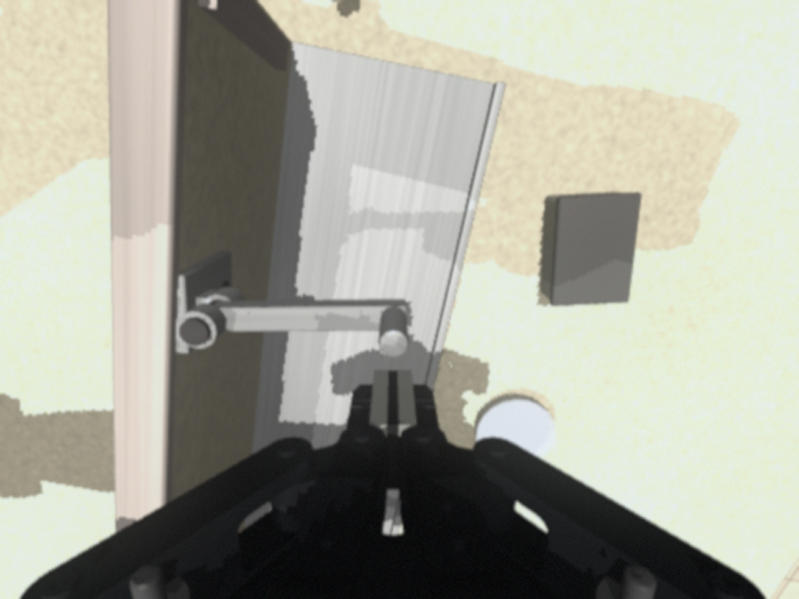

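Request:
{"api": "send_rows", "payload": {"plan": [[[0,0,0],[0.004,0,0],0],[[0,0,0],[0.007,0,0],0],[[0,0,-0.03],[0.0105,0,0],0],[[0,0,-0.08],[0.0145,0.0005,0],0],[[0,0,-0.13],[0.018,0.001,0],0],[[0,0,-0.18],[0.022,0.001,0],0],[[0,0,-0.23],[0.0255,0.001,0],0],[[0,0,-0.28],[0.029,0.001,0],0],[[0,0,-0.33],[0.0325,0.0005,0],0],[[0,0,-0.38],[0.036,0,0],0],[[0,0,-0.43],[0.0395,-0.001,0],0],[[0,0,-0.43],[0.0395,-0.001,0],0]]}}

```text
clock: 20.52
eef_pos: [0.5375, 0.2122, 0.1687]
tool_rot: [0.435, 0.9, 0.002, 0.002]
contact_force: [1.9, -0.8, 0.4]
finger_gap: -0.002
```

```bash
python3 - <<'E'
from h import *
s=stat(); im=r.capture('wrist')
crop(im,0,0,512,384,1.56,'pics/w13.png',1.5)
arc([.472,.179],[-.05*i for i in range(1,11)],[-.015]*12,.071)
E
```

```text
t 20.52 pos [0.5375 0.2122 0.1687] yaw 2.24 F [ 1.9 -0.8  0.4] gap -0.0
rel [-0.0145  0.0719]
[[0, 0, -0.05], [np.float64(0.0031), np.float64(-0.0002), 0], 0]
[[0, 0, -0.1], [np.float64(0.0067), np.float64(0.0003), 0], 0]
[[0, 0, -0.15], [np.float64(0.0103), np.float64(0.0006), 0], 0]
[[0, 0, -0.2], [np.float64(0.0139), np.float64(0.0007), 0], 0]
[[0, 0, -0.25], [np.float64(0.0175), np.float64(0.0006), 0], 0]
[[0, 0, -0.3], [np.float64(0.0211), np.float64(0.0004), 0], 0]
[[0, 0, -0.35], [np.float64(0.0247), np.float64(-0.0), 0], 0]
[[0, 0, -0.4], [np.float64(0.0283), np.float64(-0.0006), 0], 0]
[[0, 0, -0.45], [np.float64(0.0319), np.float64(-0.0014), 0], 0]
[[0, 0, -0.5], [np.float64(0.0354), np.float64(-0.0024), 0], 0]
```

View pics/w13.png

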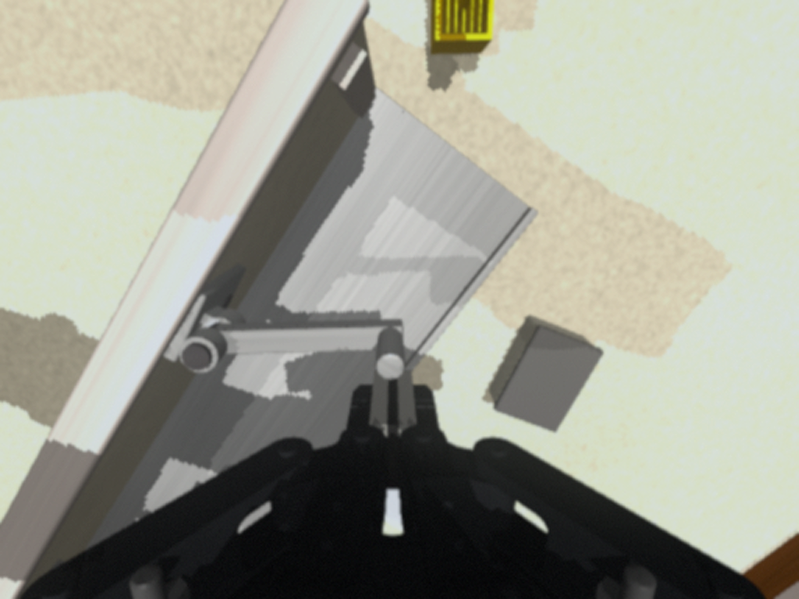

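Request:
{"api": "send_rows", "payload": {"plan": [[[0,0,-0.05],[0.003,0,0.001],0],[[0,0,-0.1],[0.0065,0,0.002],0],[[0,0,-0.15],[0.01,0.0005,0.002],0],[[0,0,-0.2],[0.014,0.001,0.002],0],[[0,0,-0.25],[0.0175,0.001,0.002],0],[[0,0,-0.3],[0.021,0.0005,0.002],0],[[0,0,-0.35],[0.0245,0,0.002],0],[[0,0,-0.4],[0.028,-0.0005,0.002],0],[[0,0,-0.45],[0.032,-0.0015,0.002],0],[[0,0,-0.5],[0.0355,-0.0025,0.002],0],[[0,0,-0.5],[0.0355,-0.0025,0.002],0]]}}

```text
clock: 21.48
eef_pos: [0.5127, 0.2382, 0.1664]
tool_rot: [0.2, 0.98, 0.001, 0.001]
contact_force: [2.6, -1.8, 1.1]
finger_gap: 0.002
```

```bash
python3 - <<'E'
from h import *
s=stat(); im=r.capture('wrist')
crop(im,0,0,512,384,1.56,'pics/w14.png',1.5)
arc([.472,.179],[-.03*i for i in range(1,6)],[-.015]*12,.0715)
E
```

```text
t 21.48 pos [0.5127 0.2382 0.1664] yaw 2.738 F [ 2.6 -1.8  1.1] gap 0.0
rel [-0.0141  0.0704]
[[0, 0, -0.03], [np.float64(0.0012), np.float64(0.0015), 0], 0]
[[0, 0, -0.06], [np.float64(0.0034), np.float64(0.0018), 0], 0]
[[0, 0, -0.09], [np.float64(0.0056), np.float64(0.0021), 0], 0]
[[0, 0, -0.12], [np.float64(0.0077), np.float64(0.0024), 0], 0]
[[0, 0, -0.15], [np.float64(0.0099), np.float64(0.0025), 0], 0]
```

View pics/w14.png

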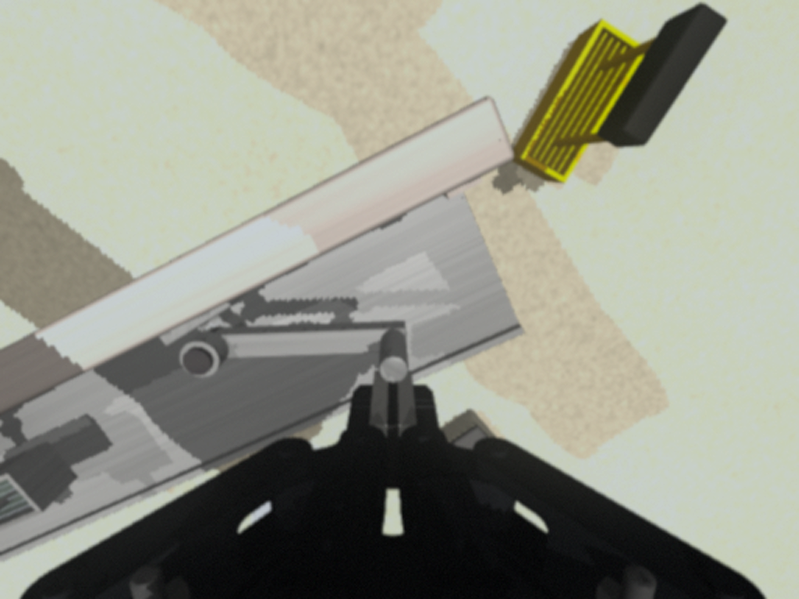

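Request:
{"api": "send_rows", "payload": {"plan": [[[0,0,-0.03],[0.002,0,0],0],[[0,0,-0.06],[0.004,0,0],0],[[0,0,-0.09],[0.0065,0.0005,0],0],[[0,0,-0.12],[0.0085,0.0005,0],0],[[0,0,-0.12],[0.0085,0.0005,0],0]]}}

```text
clock: 21.95
eef_pos: [0.5043, 0.2428, 0.1658]
tool_rot: [0.14, 0.99, 0.001, 0.0]
contact_force: [2.2, 0.1, 1.6]
finger_gap: -0.005
```

Request:
{"api": "send_rows", "payload": {"plan": [[[0,0,-0.02],[0.0015,0,0],0],[[0,0,-0.04],[0.003,0,0],0],[[0,0,-0.04],[0.003,0,0],0]]}}

```text
clock: 22.2
eef_pos: [0.5014, 0.2436, 0.1656]
tool_rot: [0.121, 0.993, 0.001, 0.0]
contact_force: [3.8, 1.1, 1.7]
finger_gap: 0.0
```

Request:
{"api": "send_rows", "payload": {"plan": [[[0,0,-0.02],[0.0015,0,0],0],[[0,0,-0.04],[0.003,0,0],0],[[0,0,-0.04],[0.003,0,0],0]]}}

```text
clock: 22.45
eef_pos: [0.4984, 0.244, 0.1655]
tool_rot: [0.101, 0.995, 0.001, 0.0]
contact_force: [1.8, 0.6, 1.1]
finger_gap: 0.0
```

Request:
{"api": "send_rows", "payload": {"plan": [[[0,0,-0.02],[0.0015,0,0],0],[[0,0,-0.04],[0.003,0,0],0],[[0,0,-0.04],[0.003,0,0],0]]}}

```text
clock: 22.7
eef_pos: [0.4954, 0.2445, 0.1655]
tool_rot: [0.081, 0.997, 0.001, 0.0]
contact_force: [2.4, 1.5, 1.5]
finger_gap: -0.003
```

Request:
{"api": "send_rows", "payload": {"plan": [[[0,0,-0.02],[0.0015,0,0],0],[[0,0,-0.02],[0.0015,0,0],0]]}}

```text
clock: 22.87
eef_pos: [0.494, 0.2445, 0.1655]
tool_rot: [0.071, 0.997, 0.001, 0.0]
contact_force: [2.8, 2.9, 1.2]
finger_gap: 0.003
```

Request:
{"api": "send_rows", "payload": {"plan": [[[0,0,-0.02],[0.0015,0,0],0],[[0,0,-0.02],[0.0015,0,0],0]]}}

```text
clock: 23.03
eef_pos: [0.4925, 0.2447, 0.1655]
tool_rot: [0.061, 0.998, 0.001, 0.0]
contact_force: [3.2, 3.1, 0.8]
finger_gap: -0.001
```

Request:
{"api": "send_rows", "payload": {"plan": [[[0,0,-0.02],[0.0015,0,0],0],[[0,0,-0.02],[0.0015,0,0],0]]}}

```text
clock: 23.2
eef_pos: [0.4911, 0.2449, 0.1655]
tool_rot: [0.051, 0.999, 0.001, 0.0]
contact_force: [2.0, 2.2, 0.7]
finger_gap: -0.001
```

Request:
{"api": "send_rows", "payload": {"plan": [[[0,0,-0.02],[0.0015,0,0],0],[[0,0,-0.02],[0.0015,0,0],0]]}}

```text
clock: 23.37
eef_pos: [0.4896, 0.2451, 0.1656]
tool_rot: [0.041, 0.999, 0.001, 0.0]
contact_force: [2.1, 2.2, 0.1]
finger_gap: 0.0
```

Request:
{"api": "send_rows", "payload": {"plan": [[[0,0,-0.02],[0.0015,0,0],0],[[0,0,-0.02],[0.0015,0,0],0]]}}

```text
clock: 23.53
eef_pos: [0.4881, 0.2453, 0.1656]
tool_rot: [0.031, 1.0, 0.001, 0.0]
contact_force: [3.4, 1.9, 0.6]
finger_gap: 0.003
```

Request:
{"api": "send_rows", "payload": {"plan": [[[0,0,-0.02],[0.0015,0,0],0],[[0,0,-0.02],[0.0015,0,0],0]]}}

```text
clock: 23.7
eef_pos: [0.4866, 0.2453, 0.1656]
tool_rot: [0.021, 1.0, 0.001, 0.0]
contact_force: [2.3, 1.9, 0.0]
finger_gap: -0.0
```

Request:
{"api": "send_rows", "payload": {"plan": [[[0,0,-0.01],[0.0015,0,0],0],[[0,0,-0.01],[0.0015,0,0],0]]}}

```text
clock: 23.87
eef_pos: [0.4851, 0.2454, 0.1656]
tool_rot: [0.016, 1.0, 0.001, 0.0]
contact_force: [2.6, 2.3, 0.6]
finger_gap: 0.003
```

Request:
{"api": "send_rows", "payload": {"plan": [[[0,0,-0.01],[0.0015,0,0],0],[[0,0,-0.01],[0.0015,0,0],0]]}}

```text
clock: 24.03
eef_pos: [0.4842, 0.2453, 0.1657]
tool_rot: [0.012, 1.0, 0.001, 0.001]
contact_force: [3.5, 1.5, -0.1]
finger_gap: 0.002
```

Request:
{"api": "send_rows", "payload": {"plan": [[[0,0,0],[0.001,0,0],0],[[0,0,0],[0.001,0,0],0]]}}

```text
clock: 24.2
eef_pos: [0.4841, 0.2453, 0.1659]
tool_rot: [0.012, 1.0, 0.001, 0.002]
contact_force: [5.2, 1.8, -0.6]
finger_gap: -0.001
```

Request:
{"api": "send_rows", "payload": {"plan": [[[0,0,0],[0.001,0,0],0],[[0,0,0],[0.001,0,0],0]]}}

```text
clock: 24.37
eef_pos: [0.4838, 0.2452, 0.166]
tool_rot: [0.012, 1.0, 0.001, 0.002]
contact_force: [5.9, 2.9, -0.5]
finger_gap: 0.0
```

Request:
{"api": "send_rows", "payload": {"plan": [[[0,0,0],[0.001,0,0],0],[[0,0,0],[0.001,0,0],0]]}}

```text
clock: 24.53
eef_pos: [0.4837, 0.2452, 0.1662]
tool_rot: [0.012, 1.0, 0.001, 0.003]
contact_force: [7.8, 1.9, -2.4]
finger_gap: -0.001
```

Request:
{"api": "send_rows", "payload": {"plan": [[[0,0,0],[0.001,0,0],0],[[0,0,0],[0.001,0,0],0]]}}

```text
clock: 24.7
eef_pos: [0.4832, 0.2451, 0.1663]
tool_rot: [0.012, 1.0, 0.001, 0.004]
contact_force: [8.3, 2.5, -2.6]
finger_gap: -0.003
```

Catch entered at x≈0.484; continuing in small steps.

Request:
{"api": "send_rows", "payload": {"plan": [[[0,0,0],[0.001,0,0],0],[[0,0,0],[0.001,0,0],0]]}}

```text
clock: 24.87
eef_pos: [0.4823, 0.2452, 0.1663]
tool_rot: [0.012, 1.0, 0.001, 0.004]
contact_force: [8.6, 2.2, -1.7]
finger_gap: 0.001
```

Request:
{"api": "send_rows", "payload": {"plan": [[[0,0,0],[0.001,0,0],0],[[0,0,0],[0.001,0,0],0]]}}

```text
clock: 25.03
eef_pos: [0.4813, 0.2451, 0.1663]
tool_rot: [0.013, 1.0, 0.001, 0.004]
contact_force: [8.9, 1.8, -1.6]
finger_gap: 0.002
```

Request:
{"api": "send_rows", "payload": {"plan": [[[0,0,0],[0.001,0,0],0],[[0,0,0],[0.001,0,0],0]]}}

```text
clock: 25.2
eef_pos: [0.4803, 0.2451, 0.1663]
tool_rot: [0.013, 1.0, 0.001, 0.004]
contact_force: [7.2, 2.0, -2.5]
finger_gap: 0.0
```

Request:
{"api": "send_rows", "payload": {"plan": [[[0,0,0],[0.001,0,0],0],[[0,0,0],[0.001,0,0],0]]}}

```text
clock: 25.37
eef_pos: [0.4793, 0.245, 0.1662]
tool_rot: [0.013, 1.0, 0.001, 0.004]
contact_force: [9.4, 2.4, -2.1]
finger_gap: 0.003
```

Request:
{"api": "send_rows", "payload": {"plan": [[[0,0,0],[0.001,0,0],0],[[0,0,0],[0.001,0,0],0]]}}

```text
clock: 25.53
eef_pos: [0.4783, 0.245, 0.1662]
tool_rot: [0.013, 1.0, 0.001, 0.004]
contact_force: [8.7, 2.1, -2.0]
finger_gap: -0.004
```

Request:
{"api": "send_rows", "payload": {"plan": [[[0,0,0],[0.001,0,0],0],[[0,0,0],[0.001,0,0],0]]}}

```text
clock: 25.7
eef_pos: [0.4779, 0.2449, 0.1663]
tool_rot: [0.013, 1.0, 0.001, 0.005]
contact_force: [9.9, 1.5, -3.3]
finger_gap: 0.002
```

Request:
{"api": "send_rows", "payload": {"plan": [[[0,0,0],[0.001,0,0],0],[[0,0,0],[0.001,0,0],0]]}}

```text
clock: 25.87
eef_pos: [0.4776, 0.2448, 0.1665]
tool_rot: [0.013, 1.0, 0.001, 0.005]
contact_force: [10.4, 2.5, -3.8]
finger_gap: 0.001
```

Request:
{"api": "send_rows", "payload": {"plan": [[[0,0,0],[0.001,0,0],0],[[0,0,0],[0.001,0,0],0]]}}

```text
clock: 26.03
eef_pos: [0.4773, 0.2448, 0.1666]
tool_rot: [0.013, 1.0, 0.001, 0.006]
contact_force: [11.7, 2.1, -4.2]
finger_gap: 0.003
```

Request:
{"api": "send_rows", "payload": {"plan": [[[0,0,0],[0.001,0,0],0],[[0,0,0],[0.001,0,0],0],[[0,0,0],[0.001,0,0],0]]}}

```text
clock: 26.28
eef_pos: [0.4771, 0.2447, 0.1667]
tool_rot: [0.013, 1.0, 0.001, 0.007]
contact_force: [13.4, 1.7, -5.0]
finger_gap: -0.001
```

Request:
{"api": "send_rows", "payload": {"plan": [[[0,0,0],[-0.004,0,0],0],[[0,0,0],[-0.01,0,0],0],[[0,0,0],[-0.016,0,-0.002],0],[[0,0,0],[-0.018,0,-0.02],0],[[0,0,0],[-0.018,0,-0.05],0],[[0,0,0],[-0.018,0,-0.08],0],[[0,0,0],[0,-0.01,-0.11],0],[[0,0,0],[0.03,-0.02,-0.13],0],[[0,0,0],[0.05,-0.03,-0.13],0],[[0,0,0],[0.07,-0.04,-0.13],0],[[0,0,0],[0.07,-0.06,-0.13],0],[[0,0,0],[0.07,-0.06,-0.13],0]]}}

```text
clock: 27.28
eef_pos: [0.3978, 0.1826, 0.2955]
tool_rot: [0.014, 1.0, -0.0, -0.001]
contact_force: [-0.2, -1.3, 0.3]
finger_gap: 0.001
```

```bash
python3 - <<'E'
from h import *
s=stat(); im=r.capture('wrist'); cv2.imwrite('pics/w15raw.png',im)
crop(im,0,0,512,384,1.56,'pics/w15.png',1.5)
import pickle; pickle.dump(s,open('w15.pkl','wb'))
im=r.capture('scene');crop(im,125,135,325,285,4,'pics/s15.png',1.3)
t=r.capture('top'); crop(t,160,130,370,260,3.8,'pics/t15.png',1.8)
E
```

```text
t 27.28 pos [0.3978 0.1826 0.2955] yaw 3.114 F [-0.2 -1.3  0.3] gap 0.0
```

View pics/w15.png

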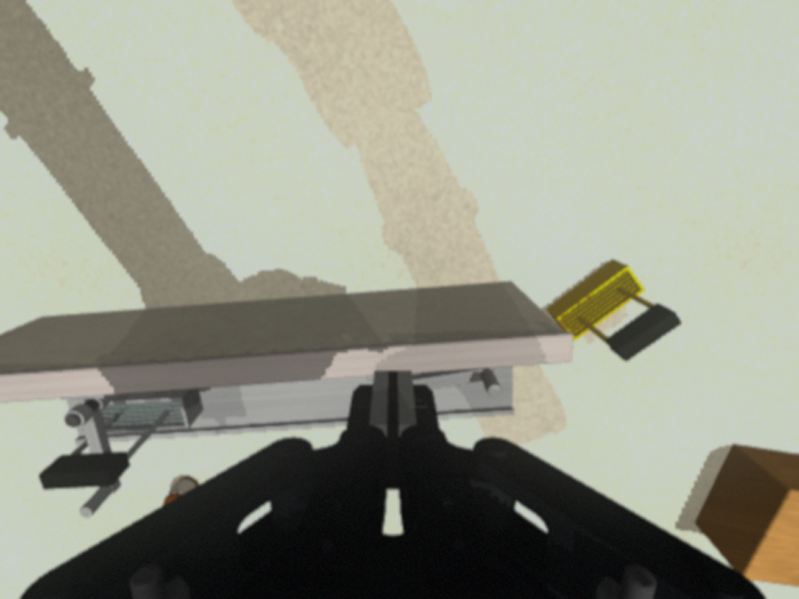

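View pics/s15.png

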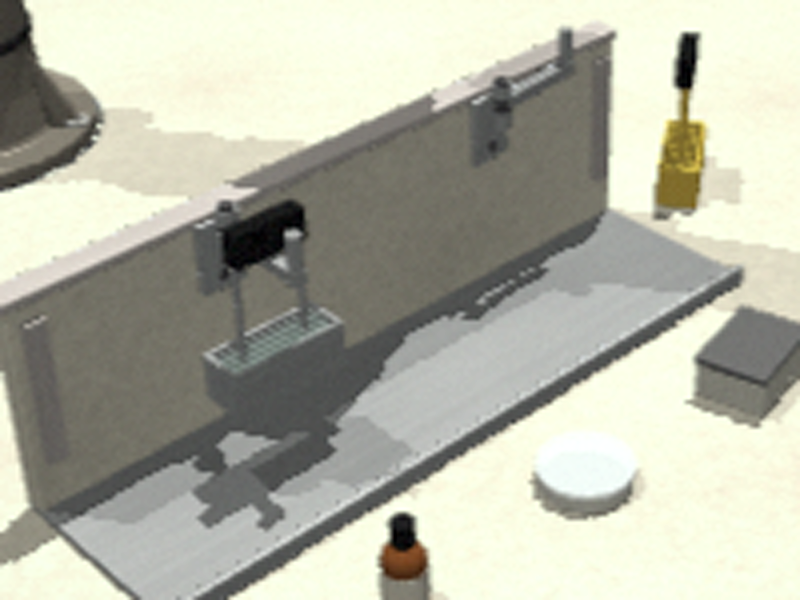

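View pics/t15.png

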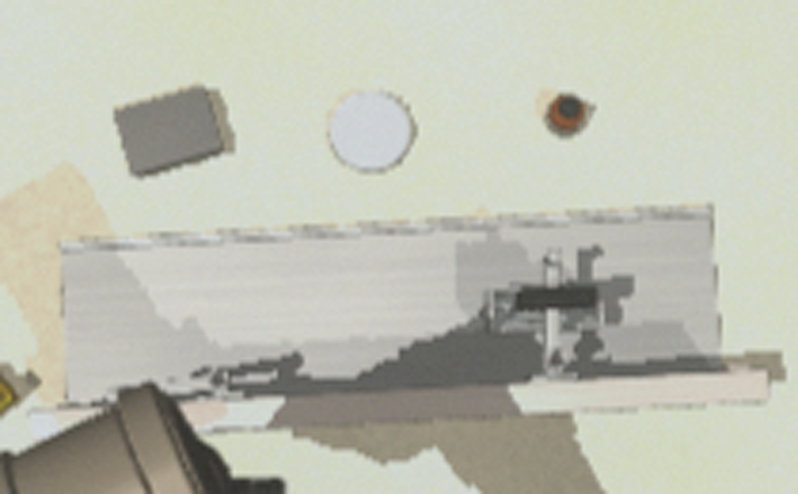

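```bash
python3 - <<'E'
from h import *
import pickle
s=pickle.load(open('w15.pkl','rb'));W=cam('wrist',s)
q=lambda a,b:(a/1.56,b/1.56)
p=onz(W,q(495,388),.18)
for pin in ([.472,.179],[.4712,.179]):
    d=p[:2]-pin; print(p,'phiB-panel y',np.arctan2(d[1],d[0])-np.pi/2-.049,np.hypot(*d))
p=onz(W,q(89,511),.18);k=onz(W,q(73,417),.165);print('A',p,k,np.arctan2(*(p-k)[[1,0]])-.049)
S=cam('scene');v=lambda a,b:(125+a/4-.37,135+b/4-.37)
p=onz(S,v(567,31),.18);k=onz(S,v(501,83),.165);print('scene B',p,k,np.arctan2(*(p-k)[[1,0]])-np.pi/2-.049)
stat()
E
```

```text
[0.46033463 0.24893795 0.18      ] phiB-panel y 0.11627456222767611 0.070904147118651
[0.46033463 0.24893795 0.18      ] phiB-panel y 0.10512523783543896 0.07077692759581017
A [ 0.55341171 -0.04564543  0.18      ] [ 0.48338589 -0.05016053  0.165     ] 0.015388626678600498
scene B [0.46752711 0.24351867 0.18      ] [0.47402047 0.1772826  0.165     ] 0.048721246510501734
t 27.43 pos [0.399  0.1871 0.2951] yaw 3.117 F [-0.6  0.5  0.3] gap 0.0
```

```bash
python3 -c "
from h import *
stat(); print(r.sign_off())"
```

```text
t 27.43 pos [0.399  0.1871 0.2951] yaw 3.117 F [-0.6  0.5  0.3] gap 0.0
the job is handed in; nothing more can be done
None
```

The job is done and handed in at 27.4 s, with no fault seen on the way. `sign_off` gives no verdict.

- **Hook a:** I swung it out and pressed it through its stiff catch at about 9 N. It travelled about 8.5 mm and stopped hard, and I held it at 12.4 N. The last images put it about 0.02 rad from square.
- **Rack:** I gripped it by the ends of its bar, lifted it 42 mm, moved it across and lowered it onto hook a until it touched, at about 4 N. After I let go it hung upright between the pin and the post, and the fingers read no load.
- **Hook b:** I folded it and pressed it through its catch over about 6.5 mm to a hard stop. The highest force reading was 14.4 N, which is close to the 15 N guide but below the 17 N limit.

**Last checks:**
- In the closing pictures the rack hangs on hook a, hook b lies along the panel, and the bottle, dish, box and yellow rack look unmoved. The gripper is clear of everything.
- **Hook b's angle is the one uncertain result.** The wrist view gave 0.105–0.116 rad past the panel line and the scene view gave 0.05 rad, against a limit of 0.12 rad. My pixel picks there are only good to about 2 mm, roughly 0.03 rad.
- That both hooks are home in their catches rests on the felt stops, since I had no direct reading of the knuckles.

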